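# Fetch the objective lens from behind the reagents

## Task

The small microscope objective is boxed in behind the bottle, the canister and the carton in the grey caddy. First stand all three of those upright in the white side tray, leaving the objective where it is; then set the objective upright in the middle of the cork pad on the round lens stand; only then put the bottle, canister and carton back in the caddy, upright, each on the very rubber pad and spot it came from. Do not tip any of them over, and leave the petri dish, the beaker and the wrench where they are.

Things in the scene. Friction and masses are not known exactly. Their poses are not given: they have to be found in the camera images.
- bottle_mid (a point): Round amber bottle with a paper label and a white screw cap, standing upright in the caddy: body diameter 48 mm and straight from the foot up to 92 mm, shoulder above, cap diameter 34 mm, 120 mm tall in all, about 0.22 kg. The point is its centre, 60 mm above its underside; z is its axis, up.
- canister_mid (a point): Plain round aluminium canister with a dark line under its top, upright in the caddy: diameter 44 mm, 108 mm tall, straight sides, about 0.2 kg. The point is its centre, 54 mm above its underside; z is its axis, up.
- carton_mid (a point): White square carton, upright in the caddy: 44 x 44 mm, 112 mm tall, rigid, about 0.15 kg. The point is its centre, 56 mm above its underside; x and y are normal to its side faces (within 7 degrees of the caddy's axes), z up. Like the other tall things it can be gripped 80 mm above its underside, clear above the objective.
- objective_mid (a point): Microscope objective standing nose up in the caddy behind the three tall things: brass thread of diameter 24 mm for the lowest 5 mm, steel barrel of diameter 28 mm from 5 to 27 mm, then a tapering nose, 42 mm tall in all, about 0.12 kg. The point is its centre, 21 mm above its underside; z is its axis, up.
- caddy: Fixed grey tray, 140 (x) by 220 (y) mm, floor 4 mm thick, lips 4 mm thick, 10 mm above the bench. Origin: centre of its underside; z up. Three dark rubber pads (56 mm square, flush with the floor) at x = -35, y = -74, 0, +74 mm; on each, about centred, stands one tall thing (which one varies). The objective stands at x about +16 mm, |y| under 30 mm, as near as 7 mm to the tall things.
- park: Fixed white side tray, empty at the start, 260 mm (its x) by 100 mm (its y), floor 4 mm thick, lips 4 mm thick reaching 10 mm above the bench. The origin is the centre of its underside; z up. It has room for the three tall things in a row along its x, 75 mm apart. It lies to the left or to the right of the caddy.
- stand_pad (a point): Fixed round lens stand: black disc of diameter 90 mm and 20 mm high with a cork pad in the middle of its top inside an aluminium rim of inner diameter 56 mm, 5 mm wide, 5 mm high. The point is the centre of the pad's surface, 20 mm above the bench; z up. It lies on the side of the caddy opposite to the side tray.
- dish: Pale translucent closed petri dish lying on the bench beyond the caddy, diameter 60 mm, 15 mm high; to be left alone. Origin at the centre of its underside.
- beaker: Small glass beaker standing on the bench beyond the caddy, diameter 56 mm, 60 mm high; to be left alone. Origin at the centre of its underside.
- wrench: Steel wrench 130 mm long lying flat on the bench between the robot and the caddy; to be left alone. Its x runs along it.

How it is judged:
By the outcome, as a careful person would: the job done as asked, in the order asked, and still so for the second after the job is handed in, with the robot touching nothing.
It also fails if it takes over 136 s, if anything falls off the work surface, if the arm or the gripper's body presses on something with over 40 N, if the wrist force passes 120 N, or if a joint passes its speed limit or range.

## Robot

A 6-joint arm with a two-finger parallel gripper is mounted at the origin on the work surface. World frame = base frame: x ahead of the robot, y to its left, z up, the work surface at z = 0. Lengths are in m, angles in rad, forces in N, time in s.
With the tool pointing down it reaches from about 0.425 to 0.925 m from the base axis. Payload 12.5 kg.
Tool frame: the origin (TCP) lies midway between the tips of the shut fingers; the grasp point (between the pads) lies 19 mm behind it; z points along the fingers, y is the line along which they close (so a half turn about z gives the same grasp; the last joint's range is limited). The gripper opens to 85 mm and grips with 20 to 120 N. Pads are 22 mm wide; open, the fingers measure 114 mm over their backs; the gripper's body (76 mm by 85 mm) begins 54 mm behind the grasp point. The pads swing forward as they close: fully open they stand 13 mm farther back than shut.
Start: joints at [1.152, 0.491, 1.559, -0, 1.092, -0.106], TCP at [0.192, 0.595, 0.209] pointing down, gripper open.
Joint ranges: [-3.1, 3.1], [-0.84, 2.19], [0.05, 2.79], [-1.13, 4.28], [0.06, 2.93], [-2.69, 2.69]. Speed limits (rad/s): [2.22, 2.22, 2.79, 3.14, 3.14, 3.14].

## Interface

Orientations are given as a rotation vector (axis times angle).
In Python, from station import bot, eyes gives the robot as it stands.
- The arm moves only by the tool send_rows, never from a script. Its argument "rows" is a list of rows, each a list of 3 entries, a list of its own where there are three numbers: the shift along the tool's x, y, z in cm, then the turn, a rotation vector about the tool's x, y, z in degrees, then the closure, from 0 (fully open) to 1 (shut). A call has 1 to 20 rows; each row shifts and turns the commanded pose from where the row before left it, along the tool's axes as they then stand; what a row does not reach is not made up. A row lasts 1/8 s, in which the tool goes at most 62.5 mm and 10.7 degrees, less where a joint would pass 70% of its speed; a pose out of reach is approached as far as the arm can. A call is refused whole if a number of a shift passes 6.25 or a number of a turn 10.7, either way. A call with a gripper value outside its range is refused whole. The fingers move at their own pace and stop on an object; "newtons" is the grip in N (left out, the last holds). Time passes only in rows, so rows that do not move let the fingers close. It gives the time, the measured TCP pose, the force, the opening and the grip force at its end, in the units of the state.
- bot.observe(): the state, without advancing time (a new reading comes with each control period).
- eyes.grab_frame(name): name is "side" or "top"; returns a dict with "frame" (384x512x3 uint8, blue, green, red), "camera_matrix" (3x3 intrinsics, pixels), "k1" (the pictures are not rectified: a ray, as slopes to the right and down, at radius r is drawn at 1 + k1 r^2 times it, then the intrinsics apply), "R" (3x3) and "t" (3): a world point X has camera coordinates R X + t. Camera axes: x right, y down, z forward; pixel columns grow to the right and rows downward; lengths in m; the calibration is good to about 2 mm. A picture is of the moment at which its call begins. There is no depth.
- bot.close_job(): hands the job in; it is judged then, once.
The state is a dict: "clock": time; "q": joint angles; "qd": joint speeds; "tau": joint torques, N m; "position": TCP position; "ee_rot": TCP orientation; "wrist_force": force on the tool from outside, world axes, zero at the start; "torque": the same for the moment, N m; "gripper_width": finger opening in m; "grasp_force": force on a finger pad.
Only numpy, scipy, OpenCV 4.12 (cv2) and the standard library are available. Lean on these libraries where they do the work, as an engineer would, in place of code of your own. Each camera call takes 0.05 s, during which the arm holds its last target. There are 200 camera calls.

## Working session

There is one attempt and no reset: what is moved stays moved. The work goes in short steps, Python scripts to look and compute and a tool call to move; the robot and the scene stay as the last step left them, time stands still between calls to the robot, and variables do not carry over. Pictures are saved under pics/ and viewed, at most 14 in all, crops included, and the job is handed in when it is done.

Besides the shell and the picture viewer there is one more tool, called after "Emit:" in YAML: its name, and indented under it one key for each argument. send_rows: Moves the arm, as the interface text tells. Its arguments: {"type":"object","properties":{"rows":{"type":"array","items":{"type":"array"}},"newtons":{"type":"number"}},"required":["rows"]}

```bash
ls; mkdir -p pics; python3 - <<'E'
from station import bot, eyes
import cv2
s=bot.observe();print(s)
for n in("side","top"):
    d=eyes.grab_frame(n);cv2.imwrite(f"pics/{n}0.png",d["frame"]);print(n,d["camera_matrix"],d["k1"],d["R"],d["t"])
E
```

```text
pics
{'clock': 0.0, 'q': array([ 1.15238606e+00,  4.91582246e-01,  1.55950980e+00, -1.73132066e-06,
        1.09170372e+00, -1.05609388e-01]), 'qd': array([ 1.73055416e-04,  1.30954871e-05,  1.74527778e-03,  1.10421269e-04,
       -4.84458586e-05,  7.14227358e-04]), 'tau': array([-5.70328484e-04, -6.18448520e+01, -2.61593431e+01, -1.93519018e-04,
        4.06458130e-03,  2.19919434e-05]), 'position': array([0.19219748, 0.59441879, 0.20859288]), 'ee_rot': array([-4.89296147e-01, -3.10294082e+00,  1.82579113e-03]), 'wrist_force': array([-0.10471923, -0.5617136 ,  0.59621194]), 'torque': array([-0.00864582,  0.04484496,  0.00393218]), 'grasp_force': 0.0, 'gripper_width': 0.08524409401540592}
side [[455.84951381   0.         251.4554581 ]
 [  0.         455.84951381 196.0149233 ]
 [  0.           0.           1.        ]] -0.08186362273675782 [[-0.99780532 -0.0656985  -0.00826086]
 [-0.02715321  0.51975946 -0.85388103]
 [ 0.06039236 -0.85178273 -0.52040268]] [0.57119917 0.08226577 1.11095342]
top [[489.55411498   0.         255.22507599]
 [  0.         489.55411498 188.46720027]
 [  0.           0.           1.        ]] -0.023288268588753512 [[-0.00317446 -0.99998206  0.00507921]
 [-0.9780217   0.00204575 -0.20849309]
 [ 0.20847896 -0.00562943 -0.97801065]] [-0.01412217  0.59660397  1.16493565]
```

View pics/side0.png

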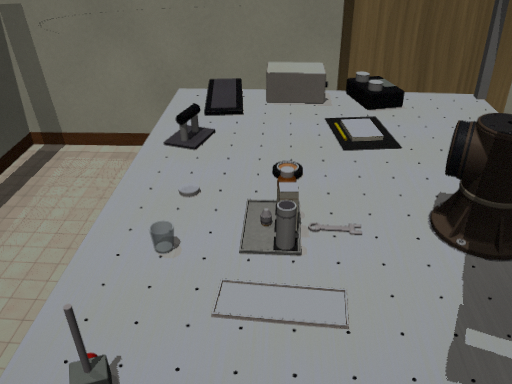

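View pics/top0.png

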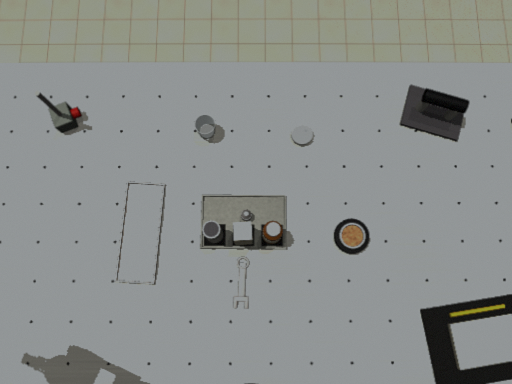

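The side tray is on the left (+y, about 143,232 in the top view) and the stand on the right (352,236). In the caddy from left to right stand the canister (213,232), carton (243,232) and bottle (273,232), with the objective at about (246,215).

```bash
cat > h.py <<'E'
import numpy as np, cv2
from station import bot, eyes
def shot(n): return eyes.grab_frame(n)
def ray(d,uv):
    K=d["camera_matrix"];x=(np.array(uv,float)-K[:2,2])/[K[0,0],K[1,1]]
    u=x.copy()
    for _ in range(8): u=x/(1+d["k1"]*(u@u))
    R,t=np.array(d["R"]),np.array(d["t"])
    return -R.T@t, R.T@np.append(u,1)
def onplane(d,uv,z):
    c,v=ray(d,uv); return c+v*(z-c[2])/v[2]
def proj(d,X):
    p=np.array(d["R"])@np.array(X,float)+d["t"];u=p[:2]/p[2];u=u*(1+d["k1"]*(u@u))
    return u*np.diag(d["camera_matrix"])[:2]+np.array(d["camera_matrix"])[:2,2]
E
python3 - <<'E'
from h import *
d=shot("top");f=d["frame"]
cv2.imwrite("pics/t1.png",cv2.resize(f[175:295,110:300],None,fx=4,fy=4,interpolation=cv2.INTER_CUBIC))
s=shot("side");g=s["frame"]
cv2.imwrite("pics/s1.png",cv2.resize(g[150:330,200:380],None,fx=3.3,fy=3.3,interpolation=cv2.INTER_CUBIC))
for k,v in dict(top=d,side=s).items(): print(k, ray(v,(0,0))[0])
for name,uv,z in [("can",(213,231),.112),("carton",(243,232),.116),("bot",(273,230),.124),("stand",(352,236),.02),("obj",(246,215),.046)]:
    print(name,onplane(d,uv,z).round(4))
for uv in [(202,195),(287,196),(288,249),(202,249),(129,182),(165,184),(155,283),(117,281)]: print(uv,onplane(d,uv,.01).round(4))
E
```

```text
top [ 0.34058223 -0.0087845   1.26377901]
side [0.50508625 0.94105945 0.65310692]
can [0.4836 0.0846 0.112 ]
carton [0.4806 0.0137 0.116 ]
bot [ 0.4841 -0.0566  0.124 ]
stand [ 0.4812 -0.2624  0.02  ]
obj [0.532  0.0076 0.046 ]
(202, 195) [0.5907 0.123  0.01  ]
(287, 196) [ 0.5876 -0.0989  0.01  ]
(288, 249) [ 0.4496 -0.0992  0.01  ]
(202, 249) [0.4502 0.1203 0.01  ]
(129, 182) [0.6259 0.3155 0.01  ]
(165, 184) [0.6203 0.2207 0.01  ]
(155, 283) [0.3651 0.237  0.01  ]
(117, 281) [0.3701 0.3331 0.01  ]
```

View pics/t1.png

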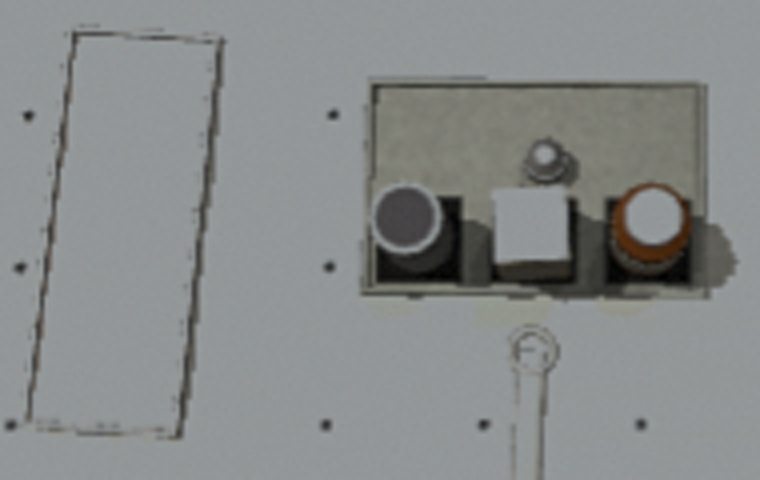

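View pics/s1.png

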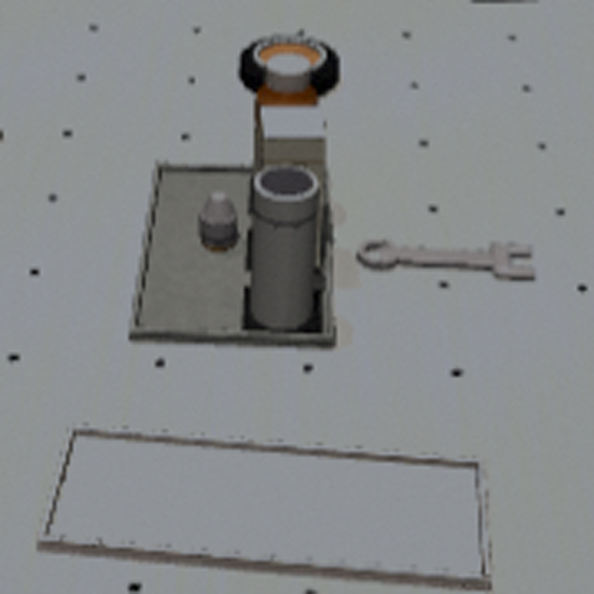

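The crops are clear enough to locate things. The canister rim is at (406,217) in t1, the carton top spans (490–570, 187–262), the cap is at (655,217) and the objective tip at (545,155). Next I'll refine with masks and cross-check against the side view.

```bash
python3 - <<'E'
from h import *
d=shot("top");s=shot("side")
def blob(d,uv,r,lo,hi=256):
    x0,y0=uv[0]-r,uv[1]-r
    g=cv2.cvtColor(d["frame"],cv2.COLOR_BGR2GRAY)[y0:y0+2*r,x0:x0+2*r]
    g=cv2.resize(g,None,fx=6,fy=6,interpolation=cv2.INTER_CUBIC)
    m=((g>=lo)&(g<hi)).astype(np.uint8)
    cs,_=cv2.findContours(m,cv2.RETR_EXTERNAL,cv2.CHAIN_APPROX_NONE)
    out=[]
    for c in cs:
        if cv2.contourArea(c)<36*40: continue
        (cx,cy),(w,h),a=cv2.minAreaRect(c)
        out.append((((cx+.5)/6-.5+x0),((cy+.5)/6-.5+y0),w/6,h/6,a))
    return out
for nm,uv,z,lo in [("can",(211,229),.112,125),("carton",(242,231),.116,150),("cap",(273,229),.124,150),("obj",(246,214),.03,140)]:
    for b in blob(d,uv,14,lo): print(nm,np.round(b,1),onplane(d,b[:2],z).round(4))
# stand: dark ring
for b in blob(d,(352,236),24,0,70): print("stand dark",np.round(b,1),onplane(d,b[:2],.02).round(4))
# crop picks
q=lambda x,y,k,ox,oy:((x+.5)/k-.5+ox,(y+.5)/k-.5+oy)
for nm,p,z in [("can",(406,217),.112),("carton",(531,224),.116),("cap",(655,217),.124),("objtip",(545,155),.046)]:
    print(nm,onplane(d,q(*p,4,110,175),z).round(4))
for nm,p,z in [("can",(287,183),.112),("carton",(293,121),.116),("objtip",(218,197),.046),("stand",(290,70),.02)]:
    print("S",nm,onplane(s,q(*p,3.3,200,150),z).round(4))
for nm,P in [("caddy",[(372,81),(706,84),(708,297),(362,294)]),("park",[(74,31),(223,40),(181,438),(27,428)])]:
    X=np.array([onplane(d,q(*p,4,110,175),.01) for p in P]); print(nm,X.round(4).tolist(),X.mean(0).round(4),cv2.minAreaRect(X[:,:2].astype(np.float32)*1000))
for nm,P in [("caddy",[(159,163),(131,340),(336,346)]),("park",[(73,431),(479,463),(491,587),(38,546)])]:
    X=np.array([onplane(s,q(*p,3.3,200,150),.01) for p in P]); print("S",nm,X.round(4).tolist(),X.mean(0).round(4))
E
```

```text
can [210.5 228.5  27.8  27.8  90. ] [0.4896 0.0906 0.112 ]
carton [242.  230.5  17.3  17.3  88. ] [0.4841 0.0161 0.116 ]
cap [272.8 228.6  12.7  11.3  90. ] [ 0.4875 -0.0561  0.124 ]
obj [241.6 224.3   6.2  18.3  90. ] [0.5106 0.019  0.03  ]
stand dark [351.3 236.   35.8  34.6  50.4] [ 0.4811 -0.2605  0.02  ]
can [0.4887 0.0891 0.112 ]
carton [0.4838 0.0152 0.116 ]
cap [ 0.4868 -0.0575  0.124 ]
objtip [0.5361 0.0079 0.046 ]
S can [0.4878 0.0898 0.112 ]
S carton [0.4837 0.0138 0.116 ]
S objtip [0.5367 0.008  0.046 ]
S stand [ 0.4822 -0.2422  0.02  ]
caddy [[0.591, 0.1214, 0.01], [0.5886, -0.0966, 0.01], [0.45, -0.0957, 0.01], [0.4524, 0.1251, 0.01]] [0.5205 0.0135 0.01  ] ((520.5082397460938, 13.94940185546875), (220.8309326171875, 138.61878967285156), 89.35633850097656)
park [[0.6249, 0.3177, 0.01], [0.6186, 0.2196, 0.01], [0.3623, 0.2373, 0.01], [0.3686, 0.3346, 0.01]] [0.4936 0.2773 0.01  ] ((493.61248779296875, 277.1106262207031), (98.33293151855469, 257.07049560546875), 86.23465728759766)
S caddy [[0.5884, -0.0955, 0.01], [0.5909, 0.1349, 0.01], [0.4513, 0.1338, 0.01]] [0.5435 0.0577 0.01  ]
S park [[0.6194, 0.2288, 0.01], [0.3662, 0.2445, 0.01], [0.3699, 0.3454, 0.01], [0.6278, 0.3281, 0.01]] [0.4958 0.2867 0.01  ]
```

```bash
cat > p.py <<'E'
import sys,numpy as np
from scipy.spatial.transform import Rotation as T
from station import bot
# p.py x y z yaw_of_tool_y_deg : turn about tool z (deg), then shift in tool axes after the turn (cm)
s=bot.observe();R=T.from_rotvec(s["ee_rot"]).as_matrix();p=s["position"]
yaw=np.degrees(np.arctan2(R[1,1],R[0,1]))
print("t %.2f p %s yaw %.2f tilt %s w %.4f gf %.1f F %s q %s"%(s["clock"],p.round(4),yaw,R[:2,2].round(4),s["gripper_width"],s["grasp_force"],s["wrist_force"].round(1),s["q"].round(2)))
x,y,z,w=map(float,sys.argv[1:5])
turn=-(w-yaw); turn=(turn+180)%360-180
R2=R@T.from_rotvec([0,0,np.radians(turn)]).as_matrix()
print("turn %.1f shift cm %s"%(turn,(R2.T@(np.array([x,y,z])-p)*100).round(2)))
E
python3 p.py .488 .0893 .2 -1
```

```text
t 0.30 p [0.1923 0.5946 0.209 ] yaw 72.08 tilt [-0.0002 -0.0003] w 0.0852 gf 0.0 F [ 0.3 -0.6 -0.1] q [ 1.15  0.49  1.56  0.    1.09 -0.11]
turn 73.1 shift cm [-50.01  30.45   0.91]
```

Emit:
send_rows:
  rows:
    - [[0,0,0],[0,0,10.44],0]
    - [[0,0,0],[0,0,10.44],0]
    - [[0,0,0],[0,0,10.44],0]
    - [[0,0,0],[0,0,10.44],0]
    - [[0,0,0],[0,0,10.44],0]
    - [[0,0,0],[0,0,10.44],0]
    - [[0,0,0],[0,0,10.44],0]
    - [[-4.17,2.54,0.08],[0,0,0],0]
    - [[-4.17,2.54,0.08],[0,0,0],0]
    - [[-4.17,2.54,0.08],[0,0,0],0]
    - [[-4.17,2.54,0.08],[0,0,0],0]
    - [[-4.17,2.54,0.08],[0,0,0],0]
    - [[-4.17,2.54,0.08],[0,0,0],0]
    - [[-4.17,2.54,0.08],[0,0,0],0]
    - [[-4.17,2.54,0.08],[0,0,0],0]
    - [[-4.17,2.54,0.08],[0,0,0],0]
    - [[-4.17,2.54,0.08],[0,0,0],0]
    - [[-4.17,2.54,0.08],[0,0,0],0]
    - [[-4.17,2.54,0.08],[0,0,0],0]
  newtons: 40

```text
clock: 2.68
position: [0.489, 0.0875, 0.1997]
ee_rot: [2.241, 2.202, 0.001]
wrist_force: [0.4, 0.6, 0.3]
gripper_width: 0.0853
grasp_force: 0.0
```

```bash
python3 p.py .488 .0893 .065 -1
```

```text
t 2.67 p [0.489  0.0875 0.1997] yaw -1.01 tilt [0.0004 0.0002] w 0.0853 gf 0.0 F [0.4 0.6 0.3] q [0.04 0.32 1.88 0.   0.94 0.06]
turn -0.0 shift cm [ 0.17 -0.11 13.47]
```

Emit:
send_rows:
  rows:
    - [[0.17,-0.1,1.0],[0,0,0],0]
    - [[0,0,2.5],[0,0,0],0]
    - [[0,0,3.0],[0,0,0],0]
    - [[0,0,3.0],[0,0,0],0]
    - [[0,0,2.2],[0,0,0],0]
    - [[0,0,1.5],[0,0,0],0]
    - [[0,0,0.4],[0,0,0],0]
    - [[0,0,0],[0,0,0],0]

```text
clock: 3.68
position: [0.4874, 0.091, 0.0639]
ee_rot: [2.24, 2.202, 0.0]
wrist_force: [0.3, -0.5, 0.5]
gripper_width: 0.0852
grasp_force: 0.0
```

```bash
python3 p.py .488 .0893 .064 -1; python3 - <<'E'
from h import *
d=shot("top");s=shot("side")
a=cv2.resize(d["frame"][180:270,180:300],None,fx=4,fy=4,interpolation=cv2.INTER_CUBIC)
b=cv2.resize(s["frame"][100:270,220:330],None,fx=3,fy=3,interpolation=cv2.INTER_CUBIC)
c=np.zeros((510,480+330,3),np.uint8);c[:360,:480]=a;c[:,480:]=b
cv2.imwrite("pics/c2.png",c[:,:800])
E
```

```text
t 3.67 p [0.4874 0.091  0.0639] yaw -0.99 tilt [0.0003 0.0001] w 0.0852 gf 0.0 F [ 0.3 -0.5  0.5] q [0.05 0.53 2.01 0.   0.6  0.07]
turn 0.0 shift cm [-0.17  0.06 -0.01]
```

View pics/c2.png

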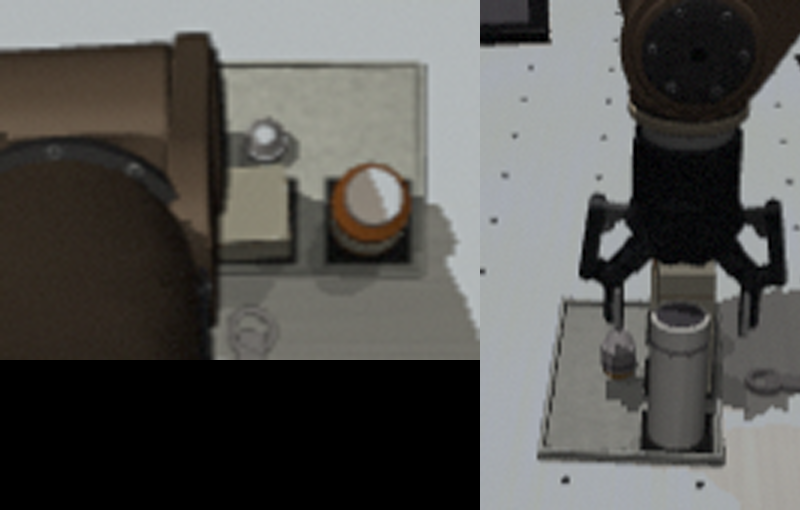

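The open fingers (615 and 745 in the side crop) straddle the canister centred at 680, so I'll grip.

Emit:
send_rows:
  rows:
    - [[0.1,0,0],[0,0,0],0.4]
    - [[0,0,0],[0,0,0],0.45]
    - [[0,0,0],[0,0,0],1]
    - [[0,0,0],[0,0,0],1]
    - [[0,0,0],[0,0,0],1]
    - [[0,0,0],[0,0,0],1]
    - [[0,0,0],[0,0,0],1]
    - [[0,0,0],[0,0,0],1]
  newtons: 50

```text
clock: 4.78
position: [0.4876, 0.0918, 0.0641]
ee_rot: [2.241, 2.202, 0.001]
wrist_force: [-0.8, -0.3, 7.5]
gripper_width: 0.0427
grasp_force: 49.9
```

```bash
python3 p.py .569 .274 .12 86
```

```text
t 4.78 p [0.4876 0.0918 0.0641] yaw -1.00 tilt [0.0008 0.0002] w 0.0427 gf 49.9 F [-0.8 -0.3  7.5] q [0.05 0.53 2.01 0.   0.6  0.07]
turn -87.0 shift cm [-6.85 18.75 -5.58]
```

Emit:
send_rows:
  rows:
    - [[0,0,-1.0],[0,0,0],1]
    - [[0,0,-2.0],[0,0,0],1]
    - [[0,0,-2.5],[0,0,-9.67],1]
    - [[0,0,0],[0,0,-9.67],1]
    - [[0,0,0],[0,0,-9.67],1]
    - [[0,0,0],[0,0,-9.67],1]
    - [[0,0,0],[0,0,-9.67],1]
    - [[0,0,0],[0,0,-9.67],1]
    - [[0,0,0],[0,0,-9.67],1]
    - [[0,0,0],[0,0,-9.67],1]
    - [[0,0,0],[0,0,-9.67],1]
    - [[-1.0,2.5,0],[0,0,0],1]
    - [[-1.3,3.75,0],[0,0,0],1]
    - [[-1.3,3.75,0],[0,0,0],1]
    - [[-1.3,3.75,0],[0,0,0],1]
    - [[-1.3,3.25,0],[0,0,0],1]
    - [[-0.65,1.75,0],[0,0,0],1]
    - [[0,0,0],[0,0,0],1]
    - [[0,0,0],[0,0,0],1]

```text
clock: 7.15
position: [0.5682, 0.2731, 0.1186]
ee_rot: [-0.11, -3.139, 0.001]
wrist_force: [-0.1, -0.3, -3.1]
gripper_width: 0.0424
grasp_force: 51.4
```

```bash
python3 p.py .569 .274 .065 86; python3 - <<'E'
from h import *
d=shot("top");s=shot("side")
a=cv2.resize(d["frame"][150:300,100:300],None,fx=2,fy=2,interpolation=cv2.INTER_CUBIC)
b=cv2.resize(s["frame"][150:340,200:370],None,fx=2.3,fy=2.3,interpolation=cv2.INTER_CUBIC)
c=np.zeros((max(a.shape[0],b.shape[0]),a.shape[1]+b.shape[1],3),np.uint8);c[:a.shape[0],:a.shape[1]]=a;c[:b.shape[0],a.shape[1]:]=b
cv2.imwrite("pics/c3.png",c[:,:800])
E
```

```text
t 7.15 p [0.5682 0.2731 0.1186] yaw 86.00 tilt [-0.0008 -0.0004] w 0.0424 gf 51.4 F [-0.1 -0.3 -3.1] q [ 0.34  0.6   1.64 -0.    0.91 -1.16]
turn 0.0 shift cm [-0.08  0.1   5.36]
```

View pics/c3.png

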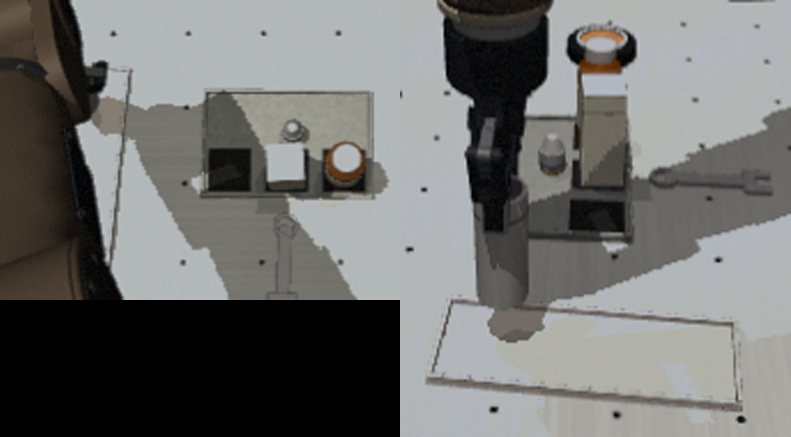

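Canister is held upright above the tray's far slot, so I'll lower and release it.

Emit:
send_rows:
  rows:
    - [[0,0.1,1.5],[0,0,0],1]
    - [[0,0,2.0],[0,0,0],1]
    - [[0,0,1.2],[0,0,0],1]
    - [[0,0,0.4],[0,0,0],1]
    - [[0,0,0.2],[0,0,0],1]
    - [[0,0,0.1],[0,0,0],1]
    - [[0,0,0],[0,0,0],1]
    - [[0,0,0],[0,0,0],1]

```text
clock: 8.25
position: [0.5689, 0.2751, 0.0649]
ee_rot: [0.109, 3.139, 0.0]
wrist_force: [-0.1, 0.6, -2.6]
gripper_width: 0.0424
grasp_force: 51.4
```

Emit:
send_rows:
  rows:
    - [[0,0,0.08],[0,0,0],1]
    - [[0,0,0.02],[0,0,0],1]
    - [[0,0,0],[0,0,0],1]

```text
clock: 8.62
position: [0.5691, 0.2752, 0.0642]
ee_rot: [0.109, 3.139, 0.001]
wrist_force: [0.3, -0.2, 5.8]
gripper_width: 0.0424
grasp_force: 52.1
```

Emit:
send_rows:
  rows:
    - [[0,0,0],[0,0,0],0.42]
    - [[0,0,0],[0,0,0],0.35]
    - [[0,0,0],[0,0,0],0.2]
    - [[0,0,0],[0,0,0],0]
    - [[0,0,0],[0,0,0],0]
    - [[0,0,-2.5],[0,0,0],0]
    - [[0,0,-4.5],[0,0,0],0]
    - [[0,0,-4.0],[0,0,0],0]
    - [[0,0,0],[0,0,9.78],0]
    - [[0,0,0],[0,0,9.78],0]
    - [[0,0,0],[0,0,9.78],0]
    - [[0,0,0],[0,0,9.78],0]
    - [[0,0,0],[0,0,9.78],0]
    - [[0,0,0],[0,0,9.78],0]
    - [[0,0,0],[0,0,9.78],0]
    - [[0,0,0],[0,0,9.78],0]
    - [[0,0,0],[0,0,9.78],0]

```text
clock: 10.75
position: [0.5687, 0.275, 0.1736]
ee_rot: [-2.266, -2.176, -0.0]
wrist_force: [-0.4, 0.3, 0.1]
gripper_width: 0.085
grasp_force: 0.0
```

Emit:
send_rows:
  rows:
    - [[-3.3,-0.95,0],[0,0,0],0]
    - [[-5.2,-1.5,0],[0,0,0],0]
    - [[-5.2,-1.5,0],[0,0,0],0]
    - [[-5.2,-1.5,0],[0,0,0],0]
    - [[-5.2,-1.5,0],[0,0,0],0]
    - [[-2.2,-0.65,0],[0,0,0],0]
    - [[0,0,0],[0,0,0],0]
    - [[0,0,0],[0,0,0],0]

```text
clock: 11.75
position: [0.484, 0.0153, 0.1737]
ee_rot: [2.26, 2.182, 0.001]
wrist_force: [0.8, -0.0, 0.6]
gripper_width: 0.0855
grasp_force: 0.0
```

```bash
python3 p.py .484 .0152 .065 -2; python3 - <<'E'
from h import *
d=shot("top");s=shot("side")
a=cv2.resize(d["frame"][150:300,100:300],None,fx=2,fy=2,interpolation=cv2.INTER_CUBIC)
b=cv2.resize(s["frame"][150:340,200:370],None,fx=2.3,fy=2.3,interpolation=cv2.INTER_CUBIC)
c=np.zeros((max(a.shape[0],b.shape[0]),a.shape[1]+b.shape[1],3),np.uint8);c[:a.shape[0],:a.shape[1]]=a;c[:b.shape[0],a.shape[1]:]=b
cv2.imwrite("pics/c4.png",c[:,:800])
E
```

```text
t 11.75 p [0.484  0.0153 0.1737] yaw -1.99 tilt [0.0004 0.0002] w 0.0855 gf 0.0 F [ 0.8 -0.   0.6] q [-0.1   0.34  1.94  0.    0.86 -0.07]
turn 0.0 shift cm [-1.000e-02 -0.000e+00  1.087e+01]
```

View pics/c4.png

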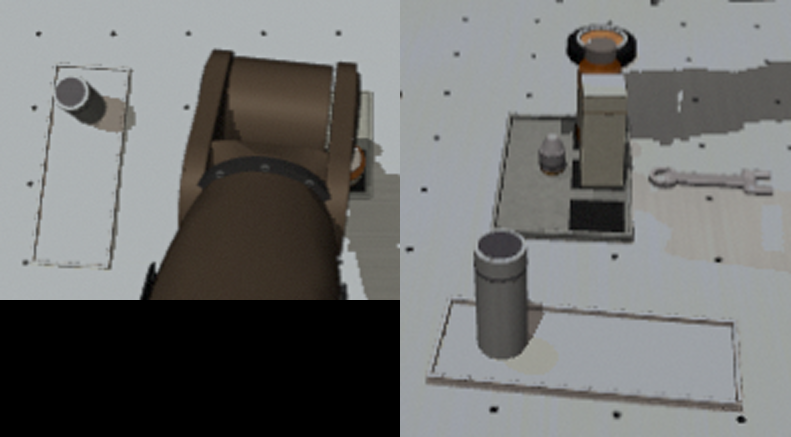

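```bash
python3 - <<'E'
from h import *
s=shot("side");print(proj(s,[.484,.0153,.1737]),proj(s,[.484,.0152,.116]))
cv2.imwrite("pics/c5.png",s["frame"])
E
```

```text
[289.15428298 164.71983504] [288.31040599 186.60897404]
```

View pics/c5.png

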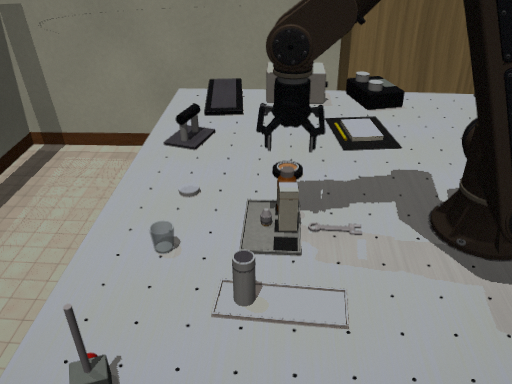

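The canister stands well in the tray, and the gripper hangs open over the carton (288,187), centred on column 290. Next: descend and grip the carton.

Emit:
send_rows:
  rows:
    - [[0,0,2.0],[0,0,0],0]
    - [[0,0,3.0],[0,0,0],0]
    - [[0,0,3.0],[0,0,0],0]
    - [[0,0,2.0],[0,0,0],0]
    - [[0,0,0.9],[0,0,0],0]
    - [[0,0,0],[0,0,0],0.2]
    - [[0,0,0],[0,0,0],0.4]
    - [[0,0,0],[0,0,0],0.45]
    - [[0,0,0],[0,0,0],1]
    - [[0,0,0],[0,0,0],1]
    - [[0,0,0],[0,0,0],1]
    - [[0,0,0],[0,0,0],1]
    - [[0,0,0],[0,0,0],1]

```text
clock: 13.52
position: [0.4841, 0.0149, 0.0656]
ee_rot: [2.259, 2.182, 0.002]
wrist_force: [-1.3, 0.9, 8.0]
gripper_width: 0.0446
grasp_force: 48.5
```

```bash
python3 p.py .4945 .280 .12 86
```

```text
t 13.53 p [0.4841 0.0149 0.0656] yaw -1.98 tilt [ 0.0017 -0.0001] w 0.0446 gf 48.5 F [-1.3  0.9  8. ] q [-0.11  0.51  2.04  0.    0.59 -0.07]
turn -88.0 shift cm [ 0.8  26.52 -5.44]
```

Emit:
send_rows:
  rows:
    - [[0,0,-1.0],[0,0,0],1]
    - [[0,0,-2.0],[0,0,0],1]
    - [[0,0,-2.4],[0,0,0],1]
    - [[0,0,0],[0,0,-9.78],1]
    - [[0,0,0],[0,0,-9.78],1]
    - [[0,0,0],[0,0,-9.78],1]
    - [[0,0,0],[0,0,-9.78],1]
    - [[0,0,0],[0,0,-9.78],1]
    - [[0,0,0],[0,0,-9.78],1]
    - [[0,0,0],[0,0,-9.78],1]
    - [[0,0,0],[0,0,-9.78],1]
    - [[0,0,0],[0,0,-9.78],1]
    - [[0.1,2.5,0],[0,0,0],1]
    - [[0.1,5.0,0],[0,0,0],1]
    - [[0.2,5.0,0],[0,0,0],1]
    - [[0.2,5.0,0],[0,0,0],1]
    - [[0.1,5.0,0],[0,0,0],1]
    - [[0.1,4.0,0],[0,0,0],1]
    - [[0,0,0],[0,0,0],1]
    - [[0,0,0],[0,0,0],1]

```text
clock: 16.02
position: [0.4938, 0.2795, 0.1189]
ee_rot: [-0.108, -3.14, 0.0]
wrist_force: [0.2, 0.0, -1.2]
gripper_width: 0.0442
grasp_force: 49.5
```

```bash
python3 p.py .4945 .280 .066 86; python3 - <<'E'
from h import *
s=shot("side");
cv2.imwrite("pics/c6.png",cv2.resize(s["frame"][130:330,190:390],None,fx=2.5,fy=2.5))
E
```

```text
t 16.02 p [0.4938 0.2795 0.1189] yaw 86.05 tilt [-0.0001 -0.0001] w 0.0442 gf 49.5 F [ 0.2  0.  -1.2] q [ 0.4   0.52  1.8  -0.    0.83 -1.1 ]
turn 0.0 shift cm [-0.07  0.06  5.29]
```

View pics/c6.png

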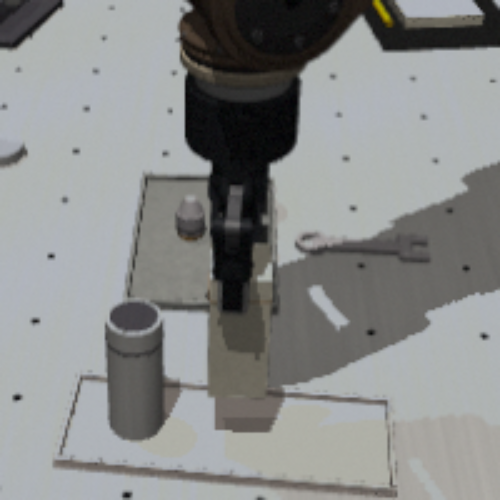

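Carton held upright over the middle slot, so I'll lower it.

Emit:
send_rows:
  rows:
    - [[0,0,1.5],[0,0,0],1]
    - [[0,0,2.0],[0,0,0],1]
    - [[0,0,1.2],[0,0,0],1]
    - [[0,0,0.4],[0,0,0],1]
    - [[0,0,0.15],[0,0,0],1]
    - [[0,0,0.05],[0,0,0],1]
    - [[0,0,0],[0,0,0],1]
    - [[0,0,0],[0,0,0],1]

```text
clock: 17.08
position: [0.4941, 0.2799, 0.0659]
ee_rot: [0.109, 3.139, 0.0]
wrist_force: [0.0, 0.6, -1.2]
gripper_width: 0.044
grasp_force: 49.5
```

Emit:
send_rows:
  rows:
    - [[0,0,0.08],[0,0,0],1]
    - [[0,0,0],[0,0,0],1]
    - [[0,0,0],[0,0,0],1]

```text
clock: 17.45
position: [0.4943, 0.2799, 0.0656]
ee_rot: [0.109, 3.139, 0.001]
wrist_force: [-0.7, -1.1, 7.5]
gripper_width: 0.0444
grasp_force: 50.3
```

Emit:
send_rows:
  rows:
    - [[0,0,0],[0,0,0],0.42]
    - [[0,0,0],[0,0,0],0.35]
    - [[0,0,0],[0,0,0],0.2]
    - [[0,0,0],[0,0,0],0]
    - [[0,0,0],[0,0,0],0]
    - [[0,0,-2.5],[0,0,0],0]
    - [[0,0,-4.5],[0,0,0],0]
    - [[0,0,-4.0],[0,0,0],0]
    - [[0,0,0],[0,0,9.67],0]
    - [[0,0,0],[0,0,9.67],0]
    - [[0,0,0],[0,0,9.67],0]
    - [[0,0,0],[0,0,9.67],0]
    - [[0,0,0],[0,0,9.67],0]
    - [[0,0,0],[0,0,9.67],0]
    - [[0,0,0],[0,0,9.67],0]
    - [[0,0,0],[0,0,9.67],0]
    - [[0,0,0],[0,0,9.67],0]

```text
clock: 19.58
position: [0.494, 0.2798, 0.1748]
ee_rot: [-2.247, -2.196, -0.0]
wrist_force: [0.7, 0.2, 0.4]
gripper_width: 0.0852
grasp_force: 0.0
```

Emit:
send_rows:
  rows:
    - [[-3.7,0,0],[0,0,0],0]
    - [[-5.6,0,0],[0,0,0],0]
    - [[-5.6,0,0],[0,0,0],0]
    - [[-5.6,0,0],[0,0,0],0]
    - [[-5.6,0,0],[0,0,0],0]
    - [[-5.0,-0.1,0],[0,0,0],0]
    - [[-2.6,0,0],[0,0,0],0]
    - [[0,0,0],[0,0,0],0]
    - [[0,0,0],[0,0,0],0]

```text
clock: 20.7
position: [0.4871, -0.0566, 0.1748]
ee_rot: [-2.241, -2.202, -0.0]
wrist_force: [0.1, 0.3, 0.1]
gripper_width: 0.0853
grasp_force: 0.0
```

```bash
python3 p.py .487 -.057 .065 -1; python3 - <<'E'
from h import *
s=shot("side");
cv2.imwrite("pics/c7.png",cv2.resize(s["frame"][110:330,190:390],None,fx=2.5,fy=2.5))
E
```

```text
t 20.70 p [ 0.4871 -0.0566  0.1748] yaw -1.01 tilt [-0.      0.0003] w 0.0853 gf 0.0 F [0.1 0.3 0.1] q [-0.25  0.34  1.92  0.    0.87 -0.23]
turn -0.0 shift cm [-4.000e-02 -1.000e-02  1.098e+01]
```

View pics/c7.png

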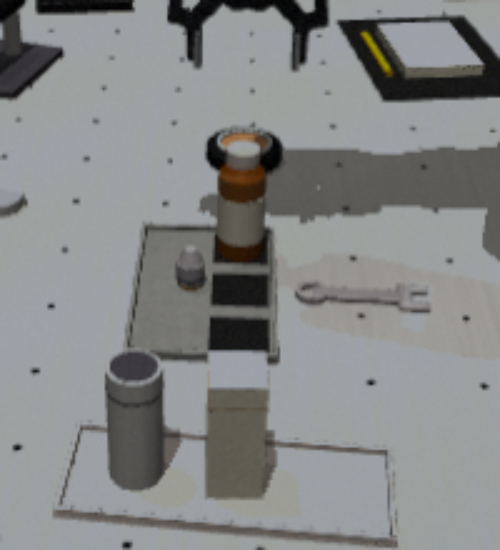

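```bash
python3 - <<'E'
from h import *
s=shot("side");f=s["frame"]
print(onplane(s,((243+.5)/2.5-.5+190,(148+.5)/2.5-.5+110),.124),proj(s,[.487,-.057,.175]),proj(s,[.487,-.057,.22]),((248)/2.5+190))
hsv=cv2.cvtColor(f,cv2.COLOR_BGR2HSV)
m=cv2.inRange(hsv,(5,120,40),(20,255,255))[174:186,270:300]
for r in range(12): 
    c=np.where(m[r])[0]; print(174+r,c.min()+270 if len(c) else None,c.max()+270 if len(c) else None,end="; ")
print(proj(s,[.487,-.057,.09]))
E
```

```text
[ 0.48749133 -0.05797342  0.124     ] [287.76642048 150.39633392] [288.3722721  133.16921503] 289.2
174 None None; 175 280 280; 176 279 294; 177 278 295; 178 278 295; 179 278 295; 180 278 295; 181 278 295; 182 278 295; 183 278 295; 184 278 295; 185 278 295; [286.6669237  181.08237514]
```

The bottle agrees in both views (0.487, −0.057), so descend and grip.

Emit:
send_rows:
  rows:
    - [[0,0,2.0],[0,0,0],0]
    - [[0,0,3.0],[0,0,0],0]
    - [[0,0,3.0],[0,0,0],0]
    - [[0,0,2.1],[0,0,0],0]
    - [[0,0,1.0],[0,0,0],0]
    - [[0,0,0],[0,0,0],0.2]
    - [[0,0,0],[0,0,0],0.35]
    - [[0,0,0],[0,0,0],0.4]
    - [[0,0,0],[0,0,0],1]
    - [[0,0,0],[0,0,0],1]
    - [[0,0,0],[0,0,0],1]
    - [[0,0,0],[0,0,0],1]
    - [[0,0,0],[0,0,0],1]

```text
clock: 22.42
position: [0.4875, -0.0572, 0.0649]
ee_rot: [2.24, 2.201, 0.001]
wrist_force: [-3.2, 0.8, 12.0]
gripper_width: 0.0446
grasp_force: 49.2
```

```bash
python3 p.py .420 .285 .12 86
```

```text
t 22.43 p [ 0.4875 -0.0572  0.0649] yaw -1.01 tilt [ 0.0016 -0.0003] w 0.0446 gf 49.2 F [-3.2  0.8 12. ] q [-0.25  0.52  2.03  0.    0.59 -0.23]
turn -87.0 shift cm [ 9.11 33.67 -5.53]
```

Emit:
send_rows:
  rows:
    - [[0,0,-0.5],[0,0,0],1]
    - [[0,0,-1.0],[0,0,0],1]
    - [[0,0,-2.0],[0,0,0],1]
    - [[0,0,-1.9],[0,0,0],1]
    - [[0,0,0],[0,0,0],1]
    - [[0,0,0],[0,0,0],1]

```text
clock: 23.18
position: [0.4869, -0.0571, 0.1175]
ee_rot: [-2.241, -2.202, 0.0]
wrist_force: [-0.0, -0.1, -1.7]
gripper_width: 0.0448
grasp_force: 51.4
```

```bash
python3 p.py .420 .285 .12 86; python3 - <<'E'
from h import *
s=shot("side");
cv2.imwrite("pics/c8.png",cv2.resize(s["frame"][110:270,220:350],None,fx=3.5,fy=3.5))
E
```

```text
t 23.18 p [ 0.4869 -0.0571  0.1175] yaw -1.00 tilt [-0.0003  0.0002] w 0.0448 gf 51.4 F [-0.  -0.1 -1.7] q [-0.25  0.43  1.98  0.    0.73 -0.23]
turn -87.0 shift cm [ 9.06 33.66 -0.25]
```

View pics/c8.png

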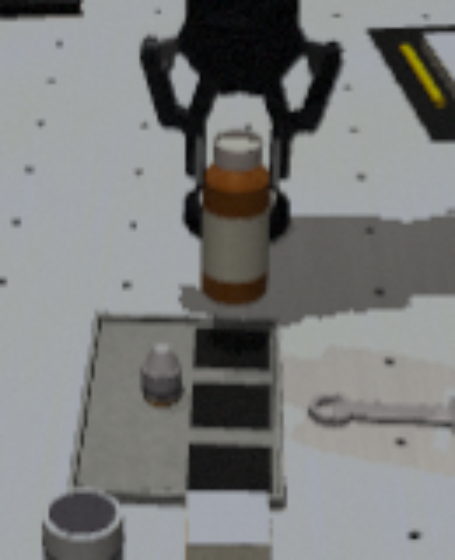

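```bash
python3 - <<'E'
from h import *
s=shot("side")
for z in (.0566,.1175,.125,.135,.145,.1766): print(z,((proj(s,[.487,-.057,z])-[220,110]+.5)*3.5).round(0))
for x in(.487-.03,.487+.03): print(((proj(s,[x,-.057,.13])-[220,110]+.5)*3.5).round(0))
cv2.imwrite("pics/c9.png",cv2.resize(s["frame"][130:200,260:315],None,fx=8,fy=8,interpolation=cv2.INTER_CUBIC))
E
```

```text
0.0566 [234. 291.]
0.1175 [236. 217.]
0.125 [237. 207.]
0.135 [237. 195.]
0.145 [238. 182.]
0.1766 [239. 141.]
[280. 202.]
[194. 200.]
```

View pics/c9.png

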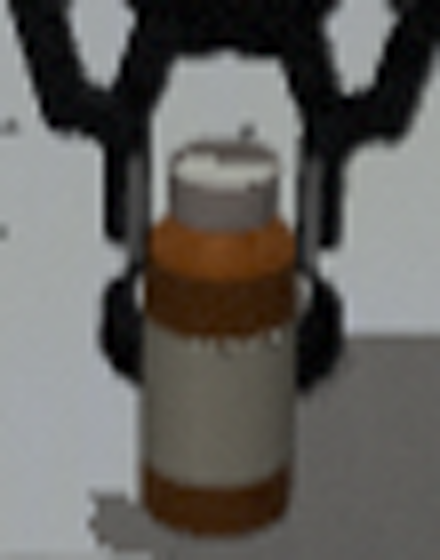

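The close-up shows the grey pads ending at about z = 0.140, some 20 mm above the reported TCP, so the pads sit on the bottle's shoulder. I'll put it back down, release, go 18 mm lower and regrip.

Emit:
send_rows:
  rows:
    - [[0,0,1.5],[0,0,0],1]
    - [[0,0,2.0],[0,0,0],1]
    - [[0,0,1.1],[0,0,0],1]
    - [[0,0,0.45],[0,0,0],1]
    - [[0,0,0.15],[0,0,0],1]
    - [[0,0,0],[0,0,0],1]
    - [[0,0,0],[0,0,0],1]

```text
clock: 24.15
position: [0.4873, -0.0572, 0.0662]
ee_rot: [2.24, 2.201, 0.001]
wrist_force: [0.2, 0.2, -0.9]
gripper_width: 0.0452
grasp_force: 51.4
```

Emit:
send_rows:
  rows:
    - [[0,0,0.1],[0,0,0],1]
    - [[0,0,0.03],[0,0,0],1]
    - [[0,0,0],[0,0,0],1]
    - [[0,0,0],[0,0,0],1]

```text
clock: 24.65
position: [0.4873, -0.0572, 0.065]
ee_rot: [2.24, 2.202, 0.001]
wrist_force: [-1.8, 0.7, 5.6]
gripper_width: 0.0451
grasp_force: 52.2
```

Contact. Release, go down 1.8 cm, regrip.

Emit:
send_rows:
  rows:
    - [[0,0,0],[0,0,0],0.42]
    - [[0,0,0],[0,0,0],0.35]
    - [[0,0,0],[0,0,0],0.2]
    - [[0,0,0],[0,0,0],0.1]
    - [[0,0,0.6],[0,0,0],0.1]
    - [[0,0,0.8],[0,0,0],0.1]
    - [[0,0,0.4],[0,0,0],0.1]
    - [[0,0,0],[0,0,0],0.2]
    - [[0,0,0],[0,0,0],0.35]
    - [[0,0,0],[0,0,0],0.4]
    - [[0,0,0],[0,0,0],1]
    - [[0,0,0],[0,0,0],1]
    - [[0,0,0],[0,0,0],1]
    - [[0,0,0],[0,0,0],1]

```text
clock: 26.4
position: [0.4872, -0.0571, 0.047]
ee_rot: [2.24, 2.202, 0.001]
wrist_force: [-0.5, 0.3, 5.2]
gripper_width: 0.0462
grasp_force: 50.5
```

```bash
python3 p.py .420 .285 .12 86
```

```text
t 26.40 p [ 0.4872 -0.0571  0.047 ] yaw -1.00 tilt [ 0.0006 -0.0001] w 0.0462 gf 50.5 F [-0.5  0.3  5.2] q [-0.25  0.55  2.04  0.    0.55 -0.23]
turn -87.0 shift cm [ 9.09 33.66 -7.31]
```

Emit:
send_rows:
  rows:
    - [[0,0,-0.5],[0,0,0],1]
    - [[0,0,-1.5],[0,0,0],1]
    - [[0,0,-2.0],[0,0,0],1]
    - [[0,0,-1.5],[0,0,0],1]
    - [[0,0,0],[0,0,-9.67],1]
    - [[0,0,0],[0,0,-9.67],1]
    - [[0,0,0],[0,0,-9.67],1]
    - [[0,0,0],[0,0,-9.67],1]
    - [[0,0,0],[0,0,-9.67],1]
    - [[0,0,0],[0,0,-9.67],1]
    - [[0,0,0],[0,0,-9.67],1]
    - [[0,0,0],[0,0,-9.67],1]
    - [[0,0,0],[0,0,-9.67],1]

```text
clock: 28.02
position: [0.4872, -0.0572, 0.1024]
ee_rot: [0.1, 3.139, -0.0]
wrist_force: [0.5, 0.3, -1.8]
gripper_width: 0.0468
grasp_force: 51.6
```

Emit:
send_rows:
  rows:
    - [[0.9,3.3,0],[0,0,0],1]
    - [[1.5,5.0,0],[0,0,0],1]
    - [[1.5,5.5,0],[0,0,0],1]
    - [[1.5,5.5,0],[0,0,0],1]
    - [[1.5,5.5,0],[0,0,0],1]
    - [[1.3,5.0,0],[0,0,0],1]
    - [[0.9,3.86,0],[0,0,0],1]
    - [[0,0,0],[0,0,0],1]
    - [[0,0,0],[0,0,0],1]

```text
clock: 29.15
position: [0.4196, 0.2847, 0.102]
ee_rot: [0.108, 3.139, 0.0]
wrist_force: [0.1, 0.3, -1.9]
gripper_width: 0.0464
grasp_force: 51.9
```

```bash
python3 p.py .420 .285 .047 86; python3 - <<'E'
from h import *
s=shot("side");
cv2.imwrite("pics/c10.png",cv2.resize(s["frame"][130:330,190:390],None,fx=2.5,fy=2.5))
E
```

```text
t 29.15 p [0.4196 0.2847 0.102 ] yaw 86.06 tilt [0.0003 0.0001] w 0.0464 gf 51.9 F [ 0.1  0.3 -1.9] q [ 0.47  0.47  1.96 -0.    0.71 -1.04]
turn 0.1 shift cm [-0.04  0.03  5.5 ]
```

View pics/c10.png

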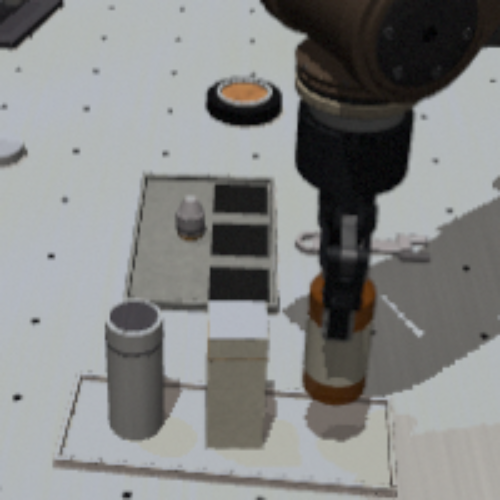

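Bottle is upright over the near slot, evenly spaced, so lower and release.

Emit:
send_rows:
  rows:
    - [[0,0,1.5],[0,0,0],1]
    - [[0,0,2.0],[0,0,0],1]
    - [[0,0,1.2],[0,0,0],1]
    - [[0,0,0.5],[0,0,0],1]
    - [[0,0,0.2],[0,0,0],1]
    - [[0,0,0.08],[0,0,0],1]
    - [[0,0,0],[0,0,0],1]
    - [[0,0,0],[0,0,0],1]

```text
clock: 30.2
position: [0.4198, 0.2851, 0.047]
ee_rot: [0.109, 3.139, 0.001]
wrist_force: [0.3, -0.6, 1.3]
gripper_width: 0.0462
grasp_force: 52.1
```

Emit:
send_rows:
  rows:
    - [[0,0,0],[0,0,0],0.42]
    - [[0,0,0],[0,0,0],0.35]
    - [[0,0,0],[0,0,0],0.2]
    - [[0,0,0],[0,0,0],0]
    - [[0,0,0],[0,0,0],0]
    - [[0,0,-2.5],[0,0,0],0]
    - [[0,0,-5],[0,0,0],0]
    - [[0,0,-5],[0,0,0],0]
    - [[-1.5,-3.0,0],[0,0,0],0]
    - [[-2.55,-5.0,0],[0,0,0],0]
    - [[-2.6,-5.0,0],[0,0,0],0]
    - [[-2.6,-5.0,0],[0,0,0],0]
    - [[-2.6,-5.0,0],[0,0,0],0]
    - [[-1.7,-3.82,0],[0,0,0],0]
    - [[0,0,0],[0,0,0],0.3]
    - [[0,0,0],[0,0,0],0.4]
    - [[0,0,0],[0,0,0],0.4]

```text
clock: 32.33
position: [0.5359, 0.009, 0.1717]
ee_rot: [-0.107, -3.14, -0.0]
wrist_force: [0.3, 0.2, -0.1]
gripper_width: 0.051
grasp_force: 0.0
```

```bash
python3 p.py .5365 .008 .05 86; python3 - <<'E'
from h import *
s=shot("side")
b=cv2.resize(s["frame"][110:330,190:390],None,fx=2.4,fy=2.4,interpolation=cv2.INTER_CUBIC)
cv2.imwrite("pics/c11.png",b)
# objective in side view: darkness/edges: rows spans around it
print(proj(s,[.5365,.008,.046]),proj(s,[.5365,.008,.004]),proj(s,[.5365,.008,.020]))
g=cv2.cvtColor(s["frame"],cv2.COLOR_BGR2GRAY)
for r in range(204,228,2): print(r,g[r,252:280])
E
```

```text
t 32.33 p [0.5359 0.009  0.1717] yaw 86.10 tilt [-0.0001  0.0002] w 0.0510 gf 0.0 F [ 0.3  0.2 -0.1] q [-0.11  0.41  1.82  0.    0.91 -1.61]
turn 0.1 shift cm [-0.07 -0.09 12.17]
[265.7814498  209.36045156] [265.64162251 223.50545491] [265.69450663 218.1827882 ]
204 [118 118 117 119 117 117 115 115 117 116 117 118 118 118 115  94  95  63
  64  65  62  65  65  56  15   8  16  10]
206 [117 118 119 120 119 117 117 118 120 118 118 119 116 116 117 118 119 119
 119  92  67  64  61  52  17   5  11   9]
208 [117 119 118 120 120 119 120 120 119 119 115 118 130 140 139 137 126 118
 117  64  65  62  62  48  12  12  10  11]
210 [116 117 117 120 119 120 120 120 118 119 112  98 123 137 137 128 105 108
 116  65  66  64  64  36   4  15  12  14]
212 [121 120 117 121 121 119 120 120 120 115  96 103 109 114 111 108 100  88
  79  64  64  65  63  36  15  14   9  10]
214 [120 118 119 121 120 121 120 119 112 104 101 106 108 112 111 108 101  93
  83  83  64  65  63  30  16  16  17  17]
216 [120 119 119 120 119 116 118 118  80  96  99 118 113 112 109 107 114 103
  99  65  64  66  63  66  63  66  64  66]
218 [119 120 118 119 120 122 122 121  81  58  67  62  82  73  73  73  61  61
  49  57 118 119 119 110 110 110 106 106]
220 [119 119 122 119 121 120 121 121  78  51  63  67  72  69  69  69  63  59
  50  44  99 121 118  21  23  19  24  23]
222 [121 122 121 120 121 122 123 125 112  41  49  50  54  54  53  50  43  39
  36  46  91 112 105  26  18  23  25  24]
224 [123 125 122 123 124 121 120 122 120  92  59  68  66  48  47  47  51  51
  46  93 111 111  95  27  23  21  21  21]
226 [121 121 120 120 121 119 120 121 119 117 119 109  93  88  87  83  84 108
 109 110 110 113  92  23  26  24  24  22]
```

View pics/c11.png

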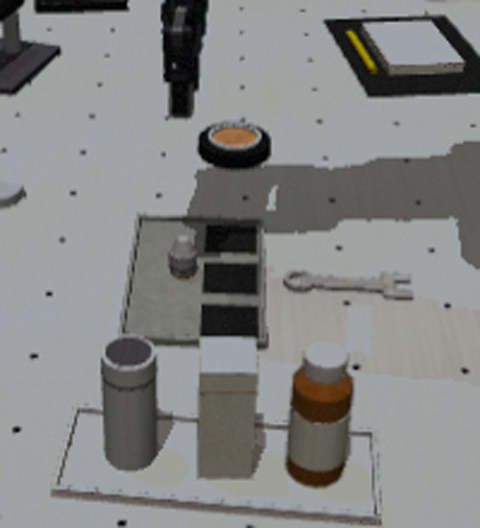

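All three stand upright in the tray. The objective matches the expected (0.5365, 0.008). I'm out of picture views, so I'll measure the fingertip height numerically before the low grasp.

```bash
python3 - <<'E'
from h import *
s=shot("side");g=cv2.cvtColor(s["frame"],cv2.COLOR_BGR2GRAY)
for r in range(146,166): print(r,g[r,255:280].tolist())
for y in (.0275,.035,.042):
  print(y,[(z,proj(s,[.536,y,z]).round(1).tolist()) for z in (.17,.18,.19,.20,.21)])
E
```

```text
146 [162, 162, 163, 163, 160, 73, 35, 11, 7, 14, 17, 4, 6, 29, 45, 30, 8, 56, 163, 162, 164, 162, 163, 161, 163]
147 [162, 163, 163, 162, 159, 71, 34, 9, 11, 12, 12, 10, 7, 30, 45, 35, 59, 97, 162, 161, 163, 163, 162, 163, 163]
148 [163, 162, 163, 161, 160, 73, 32, 9, 7, 10, 10, 4, 15, 31, 46, 57, 129, 144, 163, 163, 163, 162, 162, 161, 163]
149 [163, 164, 163, 163, 160, 81, 36, 8, 10, 12, 5, 7, 15, 27, 46, 77, 165, 164, 162, 162, 163, 163, 163, 161, 162]
150 [164, 162, 163, 163, 159, 87, 43, 7, 12, 15, 8, 11, 15, 27, 47, 74, 162, 163, 163, 163, 162, 162, 161, 163, 163]
151 [163, 163, 164, 163, 160, 88, 53, 5, 8, 13, 9, 6, 12, 26, 47, 73, 161, 164, 164, 163, 164, 162, 162, 163, 162]
152 [162, 164, 163, 163, 160, 88, 52, 15, 8, 3, 10, 6, 6, 26, 46, 73, 163, 163, 163, 163, 162, 164, 163, 162, 163]
153 [162, 162, 164, 163, 162, 89, 51, 5, 10, 6, 15, 7, 1, 30, 46, 91, 162, 162, 161, 163, 161, 163, 161, 162, 162]
154 [163, 164, 162, 164, 159, 88, 44, 5, 5, 5, 10, 6, 11, 30, 50, 105, 163, 163, 163, 163, 162, 164, 163, 162, 161]
155 [163, 162, 161, 164, 160, 89, 36, 5, 11, 11, 10, 6, 10, 27
[... 987 characters left out ...]
3, 163, 163, 163, 164, 163, 164, 162, 163, 161, 132, 65, 48, 113, 108]
164 [161, 162, 163, 163, 162, 162, 162, 163, 163, 162, 163, 162, 163, 161, 162, 162, 163, 162, 145, 120, 64, 31, 99, 149, 98]
165 [163, 161, 161, 162, 163, 162, 162, 161, 161, 162, 163, 162, 162, 162, 162, 162, 164, 160, 97, 18, 16, 43, 144, 112, 96]
0.0275 [(0.17, [266.1, 168.1]), (0.18, [266.1, 164.2]), (0.19, [266.2, 160.2]), (0.2, [266.2, 156.2]), (0.21, [266.3, 152.2])]
0.035 [(0.17, [266.0, 169.7]), (0.18, [266.0, 165.7]), (0.19, [266.1, 161.7]), (0.2, [266.1, 157.7]), (0.21, [266.1, 153.6])]
0.042 [(0.17, [265.9, 171.1]), (0.18, [265.9, 167.2]), (0.19, [265.9, 163.2]), (0.2, [266.0, 159.1]), (0.21, [266.0, 155.1])]
```

Emit:
send_rows:
  rows:
    - [[-0.07,-0.09,2.5],[0,0,0],0.4]
    - [[0,0,4],[0,0,0],0.4]
    - [[0,0,4],[0,0,0],0.4]
    - [[0,0,3],[0,0,0],0.4]
    - [[0,0,1.5],[0,0,0],0.4]
    - [[0,0,0.5],[0,0,0],0.4]
    - [[0,0,0],[0,0,0],0.4]

```text
clock: 33.3
position: [0.5373, 0.0072, 0.0173]
ee_rot: [0.109, 3.139, 0.0]
wrist_force: [-0.2, 0.5, -0.1]
gripper_width: 0.0513
grasp_force: 0.0
```

```bash
python3 p.py .5365 .008 .0 86; python3 - <<'E'
from h import *
s=shot("side");g=cv2.cvtColor(s["frame"],cv2.COLOR_BGR2GRAY)
for r in range(202,230): print(r,g[r,255:282].tolist())
for y in (.035,.042):
  print(y,[(z,proj(s,[.536,y,z]).round(1).tolist()) for z in (.01,.02,.03,.04,.05)])
E
```

```text
t 33.30 p [0.5373 0.0072 0.0173] yaw 86.04 tilt [ 0.0008 -0.    ] w 0.0513 gf 0.0 F [-0.2  0.5 -0.1] q [-0.11  0.64  1.94  0.    0.56 -1.61]
turn 0.0 shift cm [0.08 0.08 1.73]
202 [107, 106, 73, 14, 17, 19, 18, 18, 17, 16, 17, 15, 5, 12, 11, 12, 42, 56, 52, 54, 51, 54, 54, 53, 53, 51, 48]
203 [124, 123, 88, 10, 13, 25, 17, 16, 18, 19, 20, 16, 9, 1, 9, 29, 62, 68, 65, 65, 63, 47, 45, 44, 45, 44, 40]
204 [125, 124, 108, 15, 9, 17, 14, 15, 13, 10, 20, 13, 14, 15, 45, 56, 68, 68, 67, 69, 62, 17, 9, 14, 13, 11, 10]
205 [125, 123, 122, 88, 57, 28, 7, 6, 11, 11, 1, 13, 9, 28, 60, 69, 68, 69, 68, 67, 54, 3, 14, 10, 14, 12, 13]
206 [126, 128, 125, 124, 97, 40, 10, 9, 14, 9, 10, 5, 18, 41, 63, 67, 68, 71, 69, 68, 54, 11, 9, 10, 16, 9, 10]
207 [126, 127, 125, 126, 113, 48, 9, 10, 16, 9, 9, 15, 31, 49, 61, 68, 69, 68, 66, 67, 53, 9, 10, 12, 11, 11, 15]
208 [125, 126, 127, 128, 111, 47, 4, 7, 7, 10, 7, 9, 38, 49, 62, 68, 67, 69, 66, 68, 52, 8, 14, 12, 14, 13, 17]
209 [126, 127, 127, 127, 95, 58, 9, 11, 10, 13, 3, 14, 38, 47, 60, 67, 68, 67, 66, 64, 46, 12, 12, 12, 12, 12, 8]
210 [128, 128, 126, 1
[... 1880 characters left out ...]
, 64, 57, 49, 49, 50, 53, 57, 56, 56, 60, 58, 44, 21, 23, 19, 20, 22, 21, 24]
227 [128, 127, 127, 127, 129, 127, 125, 69, 70, 69, 65, 59, 61, 58, 54, 56, 56, 59, 58, 58, 23, 22, 22, 23, 21, 21, 23]
228 [130, 129, 126, 126, 130, 129, 129, 105, 105, 71, 71, 72, 68, 56, 58, 57, 57, 60, 91, 70, 18, 25, 25, 23, 19, 23, 21]
229 [128, 128, 127, 125, 127, 129, 128, 129, 128, 105, 105, 104, 103, 93, 95, 93, 95, 96, 114, 67, 22, 25, 20, 20, 26, 23, 22]
0.035 [(0.01, [265.4, 227.8]), (0.02, [265.5, 224.4]), (0.03, [265.5, 221.0]), (0.04, [265.5, 217.6]), (0.05, [265.6, 214.1])]
0.042 [(0.01, [265.3, 229.5]), (0.02, [265.3, 226.1]), (0.03, [265.4, 222.7]), (0.04, [265.4, 219.2]), (0.05, [265.4, 215.8])]
```

Emit:
send_rows:
  rows:
    - [[0.06,0.06,0.6],[0,0,0],0.4]
    - [[0,0,0.7],[0,0,0],0.4]
    - [[0,0,0.6],[0,0,0],0.4]
    - [[0,0,0.2],[0,0,0],0.4]
    - [[0,0,0],[0,0,0],0.4]
    - [[0,0,0],[0,0,0],0.4]

```text
clock: 34.1
position: [0.5365, 0.0077, -0.0042]
ee_rot: [0.109, 3.139, 0.0]
wrist_force: [-0.4, -0.0, -0.4]
gripper_width: 0.051
grasp_force: 0.0
```

```bash
python3 p.py .5365 .008 -.005 86; python3 - <<'E'
from h import *
s=shot("side");g=cv2.cvtColor(s["frame"],cv2.COLOR_BGR2GRAY)
for r in range(216,234): print(r,g[r,258:274].tolist())
E
```

```text
t 34.10 p [ 0.5365  0.0077 -0.0042] yaw 86.02 tilt [0.0003 0.0001] w 0.0510 gf 0.0 F [-0.4 -0.  -0.4] q [-0.11  0.68  1.95  0.    0.51 -1.61]
turn 0.0 shift cm [-0.    0.03  0.08]
216 [100, 103, 47, 26, 11, 6, 9, 9, 10, 32, 50, 53, 58, 53, 60, 58]
217 [128, 126, 60, 29, 10, 11, 10, 10, 10, 30, 48, 52, 52, 50, 57, 58]
218 [127, 129, 70, 26, 10, 9, 12, 5, 8, 27, 49, 47, 49, 47, 57, 57]
219 [131, 128, 71, 26, 9, 14, 12, 19, 10, 29, 48, 48, 46, 40, 58, 58]
220 [131, 127, 71, 25, 9, 5, 11, 11, 11, 32, 47, 46, 44, 33, 56, 57]
221 [131, 130, 70, 27, 7, 11, 11, 0, 13, 28, 48, 40, 33, 36, 58, 58]
222 [133, 131, 71, 24, 8, 12, 13, 2, 10, 33, 49, 38, 34, 46, 57, 57]
223 [131, 130, 95, 42, 33, 35, 25, 22, 25, 40, 48, 47, 43, 55, 58, 56]
224 [129, 127, 120, 97, 45, 45, 40, 39, 42, 47, 44, 43, 48, 60, 59, 93]
225 [129, 127, 127, 124, 57, 47, 45, 42, 45, 43, 44, 50, 56, 59, 66, 117]
226 [129, 130, 126, 125, 68, 63, 60, 50, 49, 52, 53, 55, 58, 59, 61, 94]
227 [130, 130, 127, 102, 69, 70, 72, 65, 57, 58, 58, 57, 57, 57, 58, 59]
228 [129, 130, 129, 105, 70, 72, 71, 71, 60, 56, 57, 57, 56, 59, 58, 58]
229 [128, 129, 130, 129, 71, 64, 65, 62, 59, 55, 56, 61, 59, 60, 61, 91]
230 [126, 128, 131, 127, 96, 93, 92, 93, 92, 57, 59, 58, 58, 61, 96, 115]
231 [126, 129, 129, 129, 122, 122, 117, 118, 116, 93, 93, 94, 91, 97, 119, 115]
232 [131, 129, 130, 127, 129, 130, 127, 120, 119, 117, 117, 117, 116, 118, 118, 118]
233 [130, 129, 129, 131, 132, 133, 134, 122, 121, 118, 118, 119, 117, 117, 119, 119]
```

Fingertips are at z ≈ 0.026 with no contact. 4 mm lower, then close.

Emit:
send_rows:
  rows:
    - [[0,0.03,0.4],[0,0,0],0.4]
    - [[0,0,0],[0,0,0],0.45]
    - [[0,0,0],[0,0,0],0.55]
    - [[0,0,0],[0,0,0],0.62]
    - [[0,0,0],[0,0,0],1]
    - [[0,0,0],[0,0,0],1]
    - [[0,0,0],[0,0,0],1]
    - [[0,0,0],[0,0,0],1]
    - [[0,0,0],[0,0,0],1]
  newtons: 40

```text
clock: 35.28
position: [0.5364, 0.008, -0.008]
ee_rot: [0.109, 3.139, 0.0]
wrist_force: [-1.0, 0.6, 5.6]
gripper_width: 0.0262
grasp_force: 39.2
```

```bash
python3 p.py .4815 -.261 .06 86; python3 - <<'E'
from h import *
s=shot("side");g=cv2.cvtColor(s["frame"],cv2.COLOR_BGR2GRAY)
for r in range(212,232): print(r,g[r,258:274].tolist())
d=shot("top");f=d["frame"]
# stand: cork mask and black disc mask, centroids
hsv=cv2.cvtColor(f,cv2.COLOR_BGR2HSV)
def cen(m,off):
    n,l,st,c=cv2.connectedComponentsWithStats(m); k=1+st[1:,4].argmax(); return c[k]+off,st[k]
c,st=cen(cv2.inRange(hsv,(5,80,60),(25,255,255))[210:262,326:378],[326,210]);print("cork top",c,st,onplane(d,c,.02))
g2=(cv2.cvtColor(f,cv2.COLOR_BGR2GRAY)[210:262,326:378]<70).astype(np.uint8)
cs,_=cv2.findContours(g2,0,1);k=max(cs,key=cv2.contourArea);e=cv2.fitEllipse(k);print("disc",e,onplane(d,np.array(e[0])+[326,210],.018))
hs=cv2.cvtColor(s["frame"],cv2.COLOR_BGR2HSV)
c,st=cen(cv2.inRange(hs,(5,80,60),(25,255,255))[150:185,265:310],[265,150]);print("cork side",c,st,onplane(s,c,.02))
E
```

```text
t 35.27 p [ 0.5364  0.008  -0.008 ] yaw 86.03 tilt [0.0003 0.0001] w 0.0262 gf 39.2 F [-1.   0.6  5.6] q [-0.11  0.69  1.95  0.    0.5  -1.61]
turn 0.0 shift cm [  3.6  -27.22  -6.81]
212 [60, 12, 17, 16, 8, 10, 8, 9, 5, 6, 8, 18, 45, 60, 63, 64]
213 [68, 53, 51, 35, 13, 13, 1, 7, 7, 10, 19, 37, 59, 60, 58, 58]
214 [71, 70, 70, 48, 14, 12, 12, 12, 10, 6, 39, 47, 59, 63, 58, 55]
215 [69, 71, 68, 48, 3, 5, 11, 6, 14, 16, 47, 47, 62, 55, 57, 55]
216 [68, 70, 71, 59, 10, 9, 8, 6, 10, 14, 48, 48, 55, 47, 58, 58]
217 [104, 105, 95, 71, 5, 11, 13, 10, 9, 17, 47, 46, 51, 46, 58, 57]
218 [129, 130, 107, 70, 12, 7, 13, 11, 7, 13, 48, 44, 48, 43, 54, 57]
219 [131, 130, 94, 70, 6, 11, 12, 13, 9, 10, 49, 44, 46, 37, 57, 60]
220 [130, 129, 101, 69, 10, 6, 6, 6, 6, 10, 49, 45, 39, 34, 57, 57]
221 [131, 130, 114, 71, 8, 10, 13, 8, 9, 18, 49, 44, 35, 41, 58, 59]
222 [134, 131, 123, 61, 22, 18, 18, 13, 20, 19, 49, 41, 42, 52, 57, 55]
223 [132, 132, 130, 67, 36, 38, 36, 36, 40, 42, 46, 44, 45, 59, 59, 93]
224 [128, 128, 128, 106, 46, 41, 43, 46, 47, 47, 43, 46, 53, 60, 65, 117]
225 [128, 127, 126, 126, 58, 57, 50, 49, 48, 49, 52, 57, 61, 61, 64, 117]
226 [128, 131, 126, 123, 62, 65, 55, 54, 55, 54, 59, 56, 57, 57, 58, 94]
227 [130, 131, 130, 124, 62, 57, 59, 58, 56, 57, 55, 57, 58, 57, 58, 59]
228 [127, 128, 131, 130, 105, 66, 60, 58, 59, 56, 58, 56, 57, 58, 58, 59]
229 [128, 128, 131, 131, 131, 106, 102, 94, 92, 58, 57, 58, 58, 59, 63, 92]
230 [127, 129, 130, 129, 128, 129, 128, 116, 116, 95, 94, 95, 95, 95, 96, 114]
231 [126, 128, 129, 129, 127, 129, 129, 125, 125, 119, 118, 118, 117, 118, 119, 116]
cork top [352.01416431 235.20963173] [ 16  15  21  21 353] [ 0.48326356 -0.26249925  0.02      ]
disc ((25.149730682373047, 25.96466827392578), (33.29425811767578, 34.46879577636719), 134.3319091796875) [ 0.48156731 -0.2606085   0.018     ]
cork side [288.36363636 166.22727273] [17 13 15  7 88] [ 0.47964969 -0.27160462  0.02      ]
```

```bash
python3 - <<'E'
from h import *
for n,(y0,y1,x0,x1) in dict(top=(212,260,328,376),side=(155,185,268,308)).items():
    d=shot(n);g=cv2.cvtColor(d["frame"],cv2.COLOR_BGR2GRAY)[y0:y1,x0:x1]
    g=cv2.resize(g,None,fx=6,fy=6,interpolation=cv2.INTER_CUBIC)
    m=(g<75).astype(np.uint8)
    cs,h=cv2.findContours(m,cv2.RETR_CCOMP,cv2.CHAIN_APPROX_NONE)
    for c,hh in zip(cs,h[0]):
        if cv2.contourArea(c)<3000: continue
        e=cv2.fitEllipse(c);uv=(np.array(e[0])+.5)/6-.5+[x0,y0]
        hole=hh[3]>=0
        print(n,"rim/hole" if hole else "outer",uv.round(2),np.round(np.array(e[1])/6,1),onplane(d,uv,.025 if hole else .015).round(4))
E
```

```text
top outer [351.18 235.98] [34.1 35.1] [ 0.4819 -0.2613  0.015 ]
top rim/hole [352.03 235.15] [26.5 27.7] [ 0.4829 -0.2615  0.025 ]
side outer [281.05 169.04] [29.5 37.9] [ 0.5013 -0.262   0.015 ]
```

Emit:
send_rows:
  rows:
    - [[0,0,-0.5],[0,0,0],1]
    - [[0,0,-1.5],[0,0,0],1]
    - [[0,0,-2.5],[0,0,0],1]
    - [[0,0,-2.5],[0,0,0],1]
    - [[0,0,-1.0],[0,0,0],1]
    - [[0,0,0],[0,0,0],1]

```text
clock: 36.22
position: [0.5366, 0.008, 0.0723]
ee_rot: [0.109, 3.138, -0.0]
wrist_force: [-1.2, -0.3, -1.0]
gripper_width: 0.0262
grasp_force: 39.4
```

Emit:
send_rows:
  rows:
    - [[0.4,-3.0,0],[0,0,0],1]
    - [[0.7,-5.0,0],[0,0,0],1]
    - [[0.7,-5.5,0],[0,0,0],1]
    - [[0.7,-5.5,0],[0,0,0],1]
    - [[0.6,-5.0,0],[0,0,0],1]
    - [[0.41,-3.25,0],[0,0,0],1]
    - [[0,0,0],[0,0,0],1]
    - [[0,0,0],[0,0,0],1]
    - [[0,0,0],[0,0,0],1]

```text
clock: 37.35
position: [0.4826, -0.2603, 0.0714]
ee_rot: [-0.107, -3.139, -0.001]
wrist_force: [0.0, 0.4, -0.1]
gripper_width: 0.0264
grasp_force: 39.6
```

```bash
python3 p.py .4827 -.2614 .008 86
```

```text
t 37.35 p [ 0.4826 -0.2603  0.0714] yaw 86.10 tilt [-0.0005  0.0006] w 0.0264 gf 39.6 F [ 0.   0.4 -0.1] q [-0.62  0.57  1.88  0.    0.7  -2.12]
turn 0.1 shift cm [-0.02 -0.11  6.34]
```

Emit:
send_rows:
  rows:
    - [[0,-0.1,1.5],[0,0,0],1]
    - [[0,0,2.0],[0,0,0],1]
    - [[0,0,1.5],[0,0,0],1]
    - [[0,0,0.8],[0,0,0],1]
    - [[0,0,0.3],[0,0,0],1]
    - [[0,0,0.1],[0,0,0],1]
    - [[0,0,0],[0,0,0],1]
    - [[0,0,0],[0,0,0],1]

```text
clock: 38.35
position: [0.4826, -0.2625, 0.01]
ee_rot: [0.109, 3.139, -0.0]
wrist_force: [-0.1, -0.7, -0.3]
gripper_width: 0.0264
grasp_force: 39.6
```

```bash
python3 p.py .4827 -.2614 .008 86
```

```text
t 38.35 p [ 0.4826 -0.2625  0.01  ] yaw 86.03 tilt [ 0.0006 -0.0003] w 0.0264 gf 39.6 F [-0.1 -0.7 -0.3] q [-0.62  0.67  1.91  0.    0.56 -2.12]
turn 0.0 shift cm [-0.01  0.11  0.2 ]
```

Emit:
send_rows:
  rows:
    - [[0,0.1,0.12],[0,0,0],1]
    - [[0,0,0],[0,0,0],1]
    - [[0,0,0],[0,0,0],1]

```text
clock: 38.72
position: [0.4825, -0.2614, 0.0085]
ee_rot: [0.109, 3.14, 0.0]
wrist_force: [0.7, 1.1, -1.5]
gripper_width: 0.0261
grasp_force: 39.6
```

Emit:
send_rows:
  rows:
    - [[0,0,0.07],[0,0,0],1]
    - [[0,0,0],[0,0,0],1]
    - [[0,0,0],[0,0,0],1]

```text
clock: 39.1
position: [0.4826, -0.2614, 0.008]
ee_rot: [0.109, 3.139, -0.0]
wrist_force: [-0.3, 1.1, 5.0]
gripper_width: 0.0264
grasp_force: 40.0
```

Emit:
send_rows:
  rows:
    - [[0,0,0],[0,0,0],0.65]
    - [[0,0,0],[0,0,0],0.6]
    - [[0,0,0],[0,0,0],0.5]
    - [[0,0,0],[0,0,0],0.42]
    - [[0,0,0],[0,0,0],0.4]
    - [[0,0,-1.5],[0,0,0],0.4]
    - [[0,0,-4.0],[0,0,0],0.4]
    - [[0,0,-5.5],[0,0,0],0.2]
    - [[0,0,-5.0],[0,0,0],0]
    - [[0.6,3.0,0],[0,0,0],0]
    - [[1.1,6.0,0],[0,0,0],0]
    - [[1.1,6.0,0],[0,0,0],0]
    - [[1.1,6.0,0],[0,0,0],0]
    - [[1.1,6.0,0],[0,0,0],0]
    - [[1.1,6.0,0],[0,0,0],0]
    - [[1.1,6.0,0],[0,0,0],0]
    - [[0,0,0],[0,0,0],0]
    - [[0,0,0],[0,0,0],0]

```text
clock: 41.35
position: [0.4376, 0.1326, 0.1684]
ee_rot: [0.107, 3.139, 0.0]
wrist_force: [-0.4, 0.5, -0.9]
gripper_width: 0.0858
grasp_force: 0.0
```

```bash
python3 p.py .4198 .2851 .175 86; python3 - <<'E'
from h import *
d=shot("top");g=cv2.cvtColor(d["frame"],cv2.COLOR_BGR2GRAY)
print(proj(d,[.4827,-.2614,.062]),proj(d,[.4827,-.2614,.035]),proj(d,[.4827,-.2614,.02]))
for r in range(214,258): print(r,g[r,330:374:1].tolist()) if 224<=r<=246 else None
s=shot("side")
print(proj(s,[.4827,-.2614,.062]),proj(s,[.4827,-.2614,.02]))
g=cv2.cvtColor(s["frame"],cv2.COLOR_BGR2GRAY)
for r in range(148,176): print(r,g[r,274:304].tolist())
E
```

```text
t 41.35 p [0.4376 0.1326 0.1684] yaw 86.09 tilt [0.0008 0.    ] w 0.0858 gf 0.0 F [-0.4  0.5 -0.9] q [ 0.15  0.31  2.   -0.    0.83 -1.35]
turn 0.1 shift cm [ 2.84 15.09 -0.66]
[354.95717348 233.47897601] [352.76956584 234.74908776] [351.5941408  235.43147922]
224 [175, 176, 176, 176, 176, 176, 174, 150, 86, 35, 30, 30, 28, 37, 58, 97, 142, 171, 169, 163, 156, 148, 142, 156, 160, 167, 168, 154, 106, 67, 35, 24, 25, 43, 97, 153, 176, 175, 174, 175, 175, 174, 175, 176]
225 [176, 174, 175, 175, 176, 174, 151, 88, 36, 28, 31, 28, 36, 72, 133, 169, 169, 150, 110, 97, 103, 112, 103, 110, 104, 95, 127, 160, 167, 149, 86, 44, 27, 25, 47, 119, 170, 176, 177, 175, 176, 175, 175, 174]
226 [176, 175, 175, 175, 176, 163, 111, 40, 29, 31, 28, 37, 74, 133, 170, 150, 105, 110, 127, 135, 139, 138, 134, 138, 146, 140, 122, 103, 133, 166, 153, 100, 48, 27, 26, 60, 128, 170, 176, 176, 175, 174, 175, 175]
227 [174, 175, 175, 177, 174, 146, 64, 25, 33, 31, 32, 68, 134, 170, 157, 118, 105, 129, 135, 141, 140, 129, 127, 141, 144, 140, 132, 119, 103, 121, 160, 153, 98, 38, 23, 32, 76, 139, 174, 177, 175, 175
[... 7378 characters left out ...]
, 138, 130, 134, 136, 131, 137, 137, 139, 146, 143, 132, 135, 134, 110, 73, 33, 20, 16, 15, 9, 58, 166]
171 [4, 13, 16, 19, 18, 24, 47, 67, 89, 104, 129, 131, 123, 130, 129, 130, 135, 128, 114, 101, 65, 52, 23, 15, 17, 15, 12, 12, 57, 166]
172 [8, 3, 10, 15, 18, 17, 14, 20, 23, 49, 62, 70, 67, 70, 70, 67, 65, 60, 55, 28, 26, 14, 13, 20, 16, 15, 8, 11, 59, 164]
173 [5, 6, 4, 11, 13, 16, 14, 18, 18, 14, 12, 17, 25, 20, 21, 23, 17, 15, 13, 15, 21, 14, 14, 9, 8, 4, 9, 6, 58, 162]
174 [11, 5, 3, 9, 8, 2, 7, 13, 11, 14, 14, 8, 17, 19, 13, 14, 14, 12, 13, 13, 9, 12, 11, 6, 6, 1, 2, 8, 69, 160]
175 [2, 1, 3, 14, 5, 4, 11, 8, 10, 6, 8, 7, 14, 13, 16, 13, 4, 7, 4, 7, 1, 5, 1, 7, 7, 6, 8, 42, 124, 160]
```

The objective stands upright and centred on the cork: tip at (355.5, 233.8) against an expected (355.0, 233.5). Next, the returns, starting with the bottle.

Emit:
send_rows:
  rows:
    - [[0.9,4.5,0],[0,0,0],0]
    - [[1.0,5.5,0],[0,0,0],0]
    - [[0.94,5.09,0],[0,0,0],0]
    - [[0,0,0],[0,0,0],0]
    - [[0,0,0],[0,0,0],0]
    - [[0,0,0],[0,0,0],0]
  newtons: 50

```text
clock: 42.2
position: [0.4203, 0.2837, 0.1679]
ee_rot: [-0.112, -3.14, 0.0]
wrist_force: [0.3, -0.1, 0.4]
gripper_width: 0.0856
grasp_force: 0.0
```

```bash
python3 p.py .4198 .2851 .047 86
```

```text
t 42.20 p [0.4203 0.2837 0.1679] yaw 85.90 tilt [-0. -0.] w 0.0856 gf 0.0 F [ 0.3 -0.1  0.4] q [ 0.46  0.38  1.89 -0.    0.87 -1.04]
turn -0.1 shift cm [ 0.06  0.13 12.09]
```

Emit:
send_rows:
  rows:
    - [[0.06,0.13,2.0],[0,0,0],0]
    - [[0,0,3.5],[0,0,0],0]
    - [[0,0,3.5],[0,0,0],0]
    - [[0,0,2.2],[0,0,0],0]
    - [[0,0,0.9],[0,0,0],0]
    - [[0,0,0],[0,0,0],0.2]
    - [[0,0,0],[0,0,0],0.35]
    - [[0,0,0],[0,0,0],0.4]
    - [[0,0,0],[0,0,0],1]
    - [[0,0,0],[0,0,0],1]
    - [[0,0,0],[0,0,0],1]
    - [[0,0,0],[0,0,0],1]
    - [[0,0,0],[0,0,0],1]

```text
clock: 43.82
position: [0.4197, 0.2864, 0.0478]
ee_rot: [0.108, 3.138, 0.001]
wrist_force: [-0.2, -4.2, 10.0]
gripper_width: 0.0466
grasp_force: 49.8
```

```bash
python3 p.py .4198 .2851 .047 86;python3 p.py .4872 -.0571 .047 -1
```

```text
t 43.83 p [0.4197 0.2864 0.0478] yaw 86.04 tilt [0.0014 0.0004] w 0.0466 gf 49.8 F [-0.2 -4.2 10. ] q [ 0.47  0.56  2.   -0.    0.58 -1.03]
turn 0.0 shift cm [-0.02 -0.13  0.08]
t 43.83 p [0.4197 0.2864 0.0478] yaw 86.04 tilt [0.0014 0.0004] w 0.0466 gf 49.8 F [-0.2 -4.2 10. ] q [ 0.47  0.56  2.   -0.    0.58 -1.03]
turn 87.0 shift cm [-34.23   7.35   0.08]
```

Emit:
send_rows:
  rows:
    - [[0,0,-0.5],[0,0,0],1]
    - [[0,0,-1.5],[0,0,0],1]
    - [[0,0,-2.0],[0,0,0],1]
    - [[0,0,-1.5],[0,0,0],1]
    - [[0,0,0],[0,0,9.67],1]
    - [[0,0,0],[0,0,9.67],1]
    - [[0,0,0],[0,0,9.67],1]
    - [[0,0,0],[0,0,9.67],1]
    - [[0,0,0],[0,0,9.67],1]
    - [[0,0,0],[0,0,9.67],1]
    - [[0,0,0],[0,0,9.67],1]
    - [[0,0,0],[0,0,9.67],1]
    - [[0,0,0],[0,0,9.67],1]

```text
clock: 45.45
position: [0.4193, 0.2865, 0.1024]
ee_rot: [2.247, 2.196, 0.001]
wrist_force: [-0.2, -0.6, -1.3]
gripper_width: 0.0466
grasp_force: 51.5
```

Emit:
send_rows:
  rows:
    - [[-3.7,0.8,0],[0,0,0],1]
    - [[-5.5,1.2,0],[0,0,0],1]
    - [[-5.5,1.2,0],[0,0,0],1]
    - [[-5.5,1.2,0],[0,0,0],1]
    - [[-5.5,1.2,0],[0,0,0],1]
    - [[-5.0,1.0,0],[0,0,0],1]
    - [[-3.5,0.75,0],[0,0,0],1]
    - [[0,0,0],[0,0,0],1]
    - [[0,0,0],[0,0,0],1]
    - [[0,0,0],[0,0,0],1]

```text
clock: 46.7
position: [0.4866, -0.0558, 0.102]
ee_rot: [-2.239, -2.203, -0.0]
wrist_force: [0.7, 1.0, -2.4]
gripper_width: 0.0466
grasp_force: 51.6
```

```bash
python3 p.py .4872 -.0571 .0478 -1
```

```text
t 46.70 p [ 0.4866 -0.0558  0.102 ] yaw -0.93 tilt [0.     0.0002] w 0.0466 gf 51.6 F [ 0.7  1.  -2.4] q [-0.25  0.45  2.    0.    0.69 -0.23]
turn 0.1 shift cm [-0.13  0.06  5.42]
```

Emit:
send_rows:
  rows:
    - [[-0.13,0.06,1.5],[0,0,0],1]
    - [[0,0,2.0],[0,0,0],1]
    - [[0,0,1.1],[0,0,0],1]
    - [[0,0,0.45],[0,0,0],1]
    - [[0,0,0.15],[0,0,0],1]
    - [[0,0,0.1],[0,0,0],1]
    - [[0,0,0],[0,0,0],1]
    - [[0,0,0],[0,0,0],1]

```text
clock: 47.7
position: [0.4875, -0.0581, 0.049]
ee_rot: [2.24, 2.202, 0.001]
wrist_force: [0.3, -0.4, -0.8]
gripper_width: 0.0466
grasp_force: 51.6
```

```bash
python3 p.py .4872 -.0571 .0478 -1
```

```text
t 47.70 p [ 0.4875 -0.0581  0.049 ] yaw -1.00 tilt [ 0.0005 -0.0001] w 0.0466 gf 51.6 F [ 0.3 -0.4 -0.8] q [-0.25  0.55  2.04  0.    0.56 -0.24]
turn -0.0 shift cm [ 0.1  -0.03  0.12]
```

Emit:
send_rows:
  rows:
    - [[0.1,-0.03,0.08],[0,0,0],1]
    - [[0,0,0.04],[0,0,0],1]
    - [[0,0,0],[0,0,0],1]
    - [[0,0,0],[0,0,0],1]

```text
clock: 48.2
position: [0.4871, -0.057, 0.0479]
ee_rot: [2.241, 2.202, 0.0]
wrist_force: [-2.5, -0.1, 5.3]
gripper_width: 0.0465
grasp_force: 52.2
```

Emit:
send_rows:
  rows:
    - [[0,0,0],[0,0,0],0.42]
    - [[0,0,0],[0,0,0],0.35]
    - [[0,0,0],[0,0,0],0.2]
    - [[0,0,0],[0,0,0],0]
    - [[0,0,0],[0,0,0],0]
    - [[0,0,-2.5],[0,0,0],0]
    - [[0,0,-5],[0,0,0],0]
    - [[0,0,-5],[0,0,0],0]
    - [[0,0,0],[0,0,-9.67],0]
    - [[0,0,0],[0,0,-9.67],0]
    - [[0,0,0],[0,0,-9.67],0]
    - [[0,0,0],[0,0,-9.67],0]
    - [[0,0,0],[0,0,-9.67],0]
    - [[0,0,0],[0,0,-9.67],0]
    - [[0,0,0],[0,0,-9.67],0]
    - [[0,0,0],[0,0,-9.67],0]
    - [[0,0,0],[0,0,-9.67],0]

```text
clock: 50.32
position: [0.487, -0.0571, 0.1726]
ee_rot: [-0.1, -3.14, -0.0]
wrist_force: [-0.2, 0.9, 0.8]
gripper_width: 0.0854
grasp_force: 0.0
```

Emit:
send_rows:
  rows:
    - [[0.1,3.7,0],[0,0,0],0]
    - [[0.3,5.5,0],[0,0,0],0]
    - [[0.3,5.5,0],[0,0,0],0]
    - [[0.3,5.5,0],[0,0,0],0]
    - [[0.3,5.5,0],[0,0,0],0]
    - [[0.3,5.0,0],[0,0,0],0]
    - [[0.03,2.96,0],[0,0,0],0]
    - [[0,0,0],[0,0,0],0]
    - [[0,0,0],[0,0,0],0]
    - [[0,0,0],[0,0,0],0]
    - [[0,0,0],[0,0,0],0]

```text
clock: 51.7
position: [0.4943, 0.2791, 0.1728]
ee_rot: [0.111, 3.139, 0.0]
wrist_force: [0.1, 0.2, 0.4]
gripper_width: 0.0856
grasp_force: 0.0
```

```bash
python3 p.py .4943 .2799 .0656 86; python3 - <<'E'
from h import *
s=shot("side");hsv=cv2.cvtColor(s["frame"],cv2.COLOR_BGR2HSV)
m=cv2.inRange(hsv,(5,120,40),(20,255,255))
for r in (178,182,186): 
    c=np.where(m[r,270:300])[0]; print(r,c.min()+270,c.max()+270) if len(c) else print(r)
E
```

```text
t 51.70 p [0.4943 0.2791 0.1728] yaw 85.96 tilt [0.0002 0.0001] w 0.0856 gf 0.0 F [0.1 0.2 0.4] q [ 0.4   0.45  1.74  0.    0.95 -1.1 ]
turn -0.0 shift cm [1.000e-02 8.000e-02 1.072e+01]
178
182
186
```

Emit:
send_rows:
  rows:
    - [[0,0.05,2.0],[0,0,0],0]
    - [[0,0,3.0],[0,0,0],0]
    - [[0,0,3.0],[0,0,0],0]
    - [[0,0,2.2],[0,0,0],0]
    - [[0,0,1.0],[0,0,0],0]
    - [[0,0,0],[0,0,0],0.2]
    - [[0,0,0],[0,0,0],0.35]
    - [[0,0,0],[0,0,0],0.4]
    - [[0,0,0],[0,0,0],1]
    - [[0,0,0],[0,0,0],1]
    - [[0,0,0],[0,0,0],1]
    - [[0,0,0],[0,0,0],1]
    - [[0,0,0],[0,0,0],1]

```text
clock: 53.38
position: [0.4945, 0.2804, 0.0616]
ee_rot: [0.109, 3.138, 0.001]
wrist_force: [-0.1, -1.6, 6.6]
gripper_width: 0.0448
grasp_force: 48.6
```

```bash
python3 p.py .4841 .0149 .0656 -2
```

```text
t 53.38 p [0.4945 0.2804 0.0616] yaw 86.04 tilt [0.0014 0.0005] w 0.0448 gf 48.6 F [-0.1 -1.6  6.6] q [ 0.4   0.6   1.84 -0.    0.7  -1.1 ]
turn 88.0 shift cm [-26.57  -0.12  -0.42]
```

Emit:
send_rows:
  rows:
    - [[0,0,-0.5],[0,0,0],1]
    - [[0,0,-1.5],[0,0,0],1]
    - [[0,0,-2.0],[0,0,0],1]
    - [[0,0,-1.5],[0,0,0],1]
    - [[0,0,0],[0,0,9.78],1]
    - [[0,0,0],[0,0,9.78],1]
    - [[0,0,0],[0,0,9.78],1]
    - [[0,0,0],[0,0,9.78],1]
    - [[0,0,0],[0,0,9.78],1]
    - [[0,0,0],[0,0,9.78],1]
    - [[0,0,0],[0,0,9.78],1]
    - [[0,0,0],[0,0,9.78],1]
    - [[0,0,0],[0,0,9.78],1]

```text
clock: 55.0
position: [0.4942, 0.2804, 0.1162]
ee_rot: [2.266, 2.176, 0.001]
wrist_force: [0.3, 0.5, -1.8]
gripper_width: 0.0445
grasp_force: 49.3
```

Emit:
send_rows:
  rows:
    - [[-3.0,0,0],[0,0,0],1]
    - [[-5.0,0,0],[0,0,0],1]
    - [[-5.3,0,0],[0,0,0],1]
    - [[-5.3,-0.1,0],[0,0,0],1]
    - [[-5.0,0,0],[0,0,0],1]
    - [[-2.97,0,0],[0,0,0],1]
    - [[0,0,0],[0,0,0],1]
    - [[0,0,0],[0,0,0],1]
    - [[0,0,0],[0,0,0],1]
    - [[0,0,0],[0,0,0],1]

```text
clock: 56.25
position: [0.4839, 0.0156, 0.1156]
ee_rot: [-2.258, -2.184, -0.0]
wrist_force: [-0.5, -0.6, -1.0]
gripper_width: 0.0447
grasp_force: 49.2
```

```bash
python3 p.py .4841 .0149 .0616 -2
```

```text
t 56.25 p [0.4839 0.0156 0.1156] yaw -1.92 tilt [-0.      0.0001] w 0.0447 gf 49.2 F [-0.5 -0.6 -1. ] q [-0.1   0.43  2.    0.    0.72 -0.07]
turn 0.1 shift cm [-0.07  0.02  5.4 ]
```

Emit:
send_rows:
  rows:
    - [[-0.03,0,1.5],[0,0,0],1]
    - [[0,0,2.0],[0,0,0],1]
    - [[0,0,1.1],[0,0,0],1]
    - [[0,0,0.45],[0,0,0],1]
    - [[0,0,0.15],[0,0,0],1]
    - [[0,0,0.1],[0,0,0],1]
    - [[0,0,0],[0,0,0],1]
    - [[0,0,0],[0,0,0],1]

```text
clock: 57.25
position: [0.484, 0.0145, 0.0628]
ee_rot: [2.259, 2.182, 0.001]
wrist_force: [-0.3, -0.3, -0.7]
gripper_width: 0.0449
grasp_force: 49.2
```

```bash
python3 p.py .4841 .0149 .0616 -2
```

```text
t 57.25 p [0.484  0.0145 0.0628] yaw -1.99 tilt [0.0005 0.    ] w 0.0449 gf 49.2 F [-0.3 -0.3 -0.7] q [-0.11  0.52  2.04  0.    0.58 -0.07]
turn 0.0 shift cm [0.04 0.   0.12]
```

Emit:
send_rows:
  rows:
    - [[0.04,0,0.08],[0,0,0],1]
    - [[0,0,0.04],[0,0,0],1]
    - [[0,0,0],[0,0,0],1]
    - [[0,0,0],[0,0,0],1]

```text
clock: 57.75
position: [0.484, 0.015, 0.0616]
ee_rot: [2.26, 2.182, 0.0]
wrist_force: [-2.0, 1.5, 5.4]
gripper_width: 0.0442
grasp_force: 49.7
```

Emit:
send_rows:
  rows:
    - [[0,0,0],[0,0,0],0.42]
    - [[0,0,0],[0,0,0],0.35]
    - [[0,0,0],[0,0,0],0.2]
    - [[0,0,0],[0,0,0],0]
    - [[0,0,0],[0,0,0],0]
    - [[0,0,-2.5],[0,0,0],0]
    - [[0,0,-5],[0,0,0],0]
    - [[0,0,-3.5],[0,0,0],0]
    - [[0,0,0],[0,0,-9.78],0]
    - [[0,0,0],[0,0,-9.78],0]
    - [[0,0,0],[0,0,-9.78],0]
    - [[0,0,0],[0,0,-9.78],0]
    - [[0,0,0],[0,0,-9.78],0]
    - [[0,0,0],[0,0,-9.78],0]
    - [[0,0,0],[0,0,-9.78],0]
    - [[0,0,0],[0,0,-9.78],0]
    - [[0,0,0],[0,0,-9.78],0]

```text
clock: 59.88
position: [0.4838, 0.015, 0.1714]
ee_rot: [-0.1, -3.14, -0.0]
wrist_force: [-0.2, 0.2, -0.3]
gripper_width: 0.0855
grasp_force: 0.0
```

Emit:
send_rows:
  rows:
    - [[-0.8,3.0,0],[0,0,0],0]
    - [[-1.3,5.0,0],[0,0,0],0]
    - [[-1.3,5.3,0],[0,0,0],0]
    - [[-1.3,5.3,0],[0,0,0],0]
    - [[-1.2,5.0,0],[0,0,0],0]
    - [[-0.77,2.95,0],[0,0,0],0]
    - [[0,0,0],[0,0,0],0]
    - [[0,0,0],[0,0,0],0]
    - [[0,0,0],[0,0,0],0]
    - [[0,0,0],[0,0,0],0]

```text
clock: 61.12
position: [0.5689, 0.2744, 0.1717]
ee_rot: [0.11, 3.139, 0.0]
wrist_force: [0.9, 0.3, 0.1]
gripper_width: 0.0857
grasp_force: 0.0
```

```bash
python3 p.py .5691 .2752 .0616 86
```

```text
t 61.12 p [0.5689 0.2744 0.1717] yaw 85.97 tilt [0.0002 0.0001] w 0.0857 gf 0.0 F [0.9 0.3 0.1] q [ 0.34  0.54  1.58  0.    1.02 -1.16]
turn -0.0 shift cm [-1.000e-02  8.000e-02  1.101e+01]
```

Emit:
send_rows:
  rows:
    - [[0,0.03,2.0],[0,0,0],0]
    - [[0,0,3.0],[0,0,0],0]
    - [[0,0,3.0],[0,0,0],0]
    - [[0,0,2.0],[0,0,0],0]
    - [[0,0,1.0],[0,0,0],0]
    - [[0,0,0],[0,0,0],0.2]
    - [[0,0,0],[0,0,0],0.35]
    - [[0,0,0],[0,0,0],0.4]
    - [[0,0,0],[0,0,0],1]
    - [[0,0,0],[0,0,0],1]
    - [[0,0,0],[0,0,0],1]
    - [[0,0,0],[0,0,0],1]
    - [[0,0,0],[0,0,0],1]

```text
clock: 62.75
position: [0.5692, 0.2757, 0.0624]
ee_rot: [0.109, 3.138, 0.001]
wrist_force: [-0.8, 0.1, 6.3]
gripper_width: 0.0425
grasp_force: 50.5
```

```bash
python3 p.py .4876 .0918 .0641 -1
```

```text
t 62.75 p [0.5692 0.2757 0.0624] yaw 86.03 tilt [0.0014 0.0006] w 0.0425 gf 50.5 F [-0.8  0.1  6.3] q [ 0.35  0.67  1.67  0.    0.8  -1.16]
turn 87.0 shift cm [-18.53  -7.84  -0.19]
```

Emit:
send_rows:
  rows:
    - [[0,0,-0.5],[0,0,0],1]
    - [[0,0,-1.5],[0,0,0],1]
    - [[0,0,-2.0],[0,0,0],1]
    - [[0,0,-1.5],[0,0,0],1]
    - [[0,0,0],[0,0,9.67],1]
    - [[0,0,0],[0,0,9.67],1]
    - [[0,0,0],[0,0,9.67],1]
    - [[0,0,0],[0,0,9.67],1]
    - [[0,0,0],[0,0,9.67],1]
    - [[0,0,0],[0,0,9.67],1]
    - [[0,0,0],[0,0,9.67],1]
    - [[0,0,0],[0,0,9.67],1]
    - [[0,0,0],[0,0,9.67],1]

```text
clock: 64.38
position: [0.5689, 0.2755, 0.117]
ee_rot: [2.247, 2.196, 0.0]
wrist_force: [0.2, -0.0, -3.0]
gripper_width: 0.0428
grasp_force: 51.2
```

Emit:
send_rows:
  rows:
    - [[-2.0,-0.8,0],[0,0,0],1]
    - [[-4.0,-1.7,0],[0,0,0],1]
    - [[-4.5,-1.9,0],[0,0,0],1]
    - [[-4.5,-1.9,0],[0,0,0],1]
    - [[-2.5,-1.1,0],[0,0,0],1]
    - [[-1.03,-0.44,0],[0,0,0],1]
    - [[0,0,0],[0,0,0],1]
    - [[0,0,0],[0,0,0],1]
    - [[0,0,0],[0,0,0],1]
    - [[0,0,0],[0,0,0],1]

```text
clock: 65.62
position: [0.4874, 0.0921, 0.1163]
ee_rot: [-2.24, -2.203, -0.0]
wrist_force: [0.3, -0.3, -2.1]
gripper_width: 0.0428
grasp_force: 51.3
```

```bash
python3 p.py .4876 .0918 .0624 -1
```

```text
t 65.62 p [0.4874 0.0921 0.1163] yaw -0.96 tilt [-0.0001  0.0001] w 0.0428 gf 51.3 F [ 0.3 -0.3 -2.1] q [0.05 0.44 1.97 0.   0.73 0.07]
turn 0.0 shift cm [-0.03  0.02  5.39]
```

Emit:
send_rows:
  rows:
    - [[0,0,1.5],[0,0,0],1]
    - [[0,0,2.0],[0,0,0],1]
    - [[0,0,1.1],[0,0,0],1]
    - [[0,0,0.45],[0,0,0],1]
    - [[0,0,0.15],[0,0,0],1]
    - [[0,0,0.1],[0,0,0],1]
    - [[0,0,0],[0,0,0],1]
    - [[0,0,0],[0,0,0],1]

```text
clock: 66.62
position: [0.4874, 0.0916, 0.0637]
ee_rot: [2.241, 2.202, 0.001]
wrist_force: [0.0, 0.3, -1.7]
gripper_width: 0.0427
grasp_force: 51.3
```

```bash
python3 p.py .4876 .0918 .0624 -1
```

```text
t 66.62 p [0.4874 0.0916 0.0637] yaw -1.00 tilt [0.0005 0.0001] w 0.0427 gf 51.3 F [ 0.   0.3 -1.7] q [0.05 0.53 2.01 0.   0.6  0.07]
turn -0.0 shift cm [0.02 0.02 0.13]
```

Emit:
send_rows:
  rows:
    - [[0.02,0.02,0.08],[0,0,0],1]
    - [[0,0,0.05],[0,0,0],1]
    - [[0,0,0],[0,0,0],1]
    - [[0,0,0],[0,0,0],1]

```text
clock: 67.12
position: [0.4876, 0.0918, 0.0623]
ee_rot: [2.241, 2.202, 0.001]
wrist_force: [0.1, 0.6, 4.9]
gripper_width: 0.0427
grasp_force: 51.9
```

Emit:
send_rows:
  rows:
    - [[0,0,0],[0,0,0],0.42]
    - [[0,0,0],[0,0,0],0.35]
    - [[0,0,0],[0,0,0],0.2]
    - [[0,0,0],[0,0,0],0]
    - [[0,0,0],[0,0,0],0]
    - [[0,0,-2.5],[0,0,0],0]
    - [[0,0,-5],[0,0,0],0]
    - [[0,0,-5],[0,0,0],0]
    - [[3,0,0],[0,0,0],0]
    - [[5,0,0],[0,0,0],0]
    - [[5,0,0],[0,0,0],0]
    - [[5,0,0],[0,0,0],0]
    - [[5,0,0],[0,0,0],0]
    - [[5,0,0],[0,0,0],0]
    - [[5,0,0],[0,0,0],0]
    - [[3,0,0],[0,0,0],0]
    - [[0,0,0],[0,0,0],0]
    - [[0,0,0],[0,0,0],0]
    - [[0,0,0],[0,0,0],0]

```text
clock: 69.5
position: [0.494, 0.4507, 0.1873]
ee_rot: [2.242, 2.201, -0.0]
wrist_force: [0.6, -0.3, 0.2]
gripper_width: 0.0856
grasp_force: 0.0
```

```bash
python3 - <<'E'
from h import *
a=cv2.imread("pics/top0.png")
d=shot("top");b=d["frame"];s=bot.observe();print(s["position"],s["clock"])
ga,gb=[cv2.cvtColor(x,cv2.COLOR_BGR2GRAY).astype(np.float32) for x in(a,b)]
print("arm-free diff caddy",np.abs(ga-gb)[190:255,195:295].max(),(np.abs(ga-gb)[190:255,195:295]>25).sum())
# registration of each thing between the first picture and now (window phase correlation)
for nm,(u,v) in dict(can=(211,229),carton=(242,231),bottle=(273,230),dish=(302,136),beaker=(206,126),wrench=(241,285)).items():
    r=13;w=cv2.createHanningWindow((2*r,2*r),cv2.CV_32F)
    p,q=[g[v-r:v+r,u-r:u+r] for g in(ga,gb)]
    print(nm,np.round(cv2.phaseCorrelate(p.copy(),q.copy(),w),2),np.abs(p-q).mean().round(1))
side=shot("side");c=cv2.imread("pics/side0.png");dd=np.abs(cv2.cvtColor(c,cv2.COLOR_BGR2GRAY).astype(float)-cv2.cvtColor(side["frame"],cv2.COLOR_BGR2GRAY))
print("side diff",(dd[180:255,240:305]>30).sum())
E
```

```text
[0.49405362 0.45079798 0.18737411] 69.55
arm-free diff caddy 86.0 190Traceback (most recent call last):
  File "<stdin>", line 10, in <module>
    return _wrapfunc(a, 'round', decimals=decimals, out=out)
    return _wrapit(obj, method, *args, **kwds)
    conv = _array_converter(obj)
ValueError: setting an array element with a sequence. The requested array has an inhomogeneous shape after 1 dimensions. The detected shape was (2,) + inhomogeneous part.
```

```bash
python3 - <<'E'
from h import *
A=dict(top=cv2.imread("pics/top0.png"),side=cv2.imread("pics/side0.png"))
P=dict(can=[.4885,.0895,.06],carton=[.484,.015,.06],bottle=[.487,-.057,.06])
P2=dict(dish=(302,136),beaker=(206,126),wrench=(241,285))
for n in A:
    d=shot(n);ga,gb=[cv2.cvtColor(x,cv2.COLOR_BGR2GRAY).astype(np.float32) for x in(A[n],d["frame"])]
    L={k:proj(d,X).round().astype(int) for k,X in P.items()}
    if n=="top": L.update(P2)
    for k,(u,v) in L.items():
        r=14;w=cv2.createHanningWindow((2*r,2*r),cv2.CV_32F)
        p,q=[g[v-r:v+r,u-r:u+r].copy() for g in(ga,gb)]
        sh,resp=cv2.phaseCorrelate(p,q,w);print(n,k,np.round(sh,2),round(resp,2),int((abs(p-q)>30).sum()))
    yy,xx=np.where(abs(ga-gb)[185:260,195:300]>30);print(n,[(int(x)+195,int(y)+185) for x,y in zip(xx,yy)][::6])
E
```

```text
top can [-0.09  0.11] 1.0 0
top carton [-0.11  0.01] 0.98 34
top bottle [-0.08  0.6 ] 0.97 34
top dish [-0.08  0.03] 1.0 0
top beaker [0.02 0.02] 0.99 0
top wrench [0.04 0.13] 0.95 0
top [(247, 209), (243, 211), (242, 213), (249, 214), (242, 215), (252, 215), (245, 216), (251, 216), (244, 217), (250, 217), (244, 218), (250, 218), (243, 219), (251, 219), (245, 220), (251, 220), (276, 221), (274, 222), (267, 226), (260, 230), (268, 234), (276, 235), (273, 236), (239, 240), (243, 247)]
side can [-0.44  4.77] 0.24 710
side carton [ 43.31 -33.28] 0.01 747
side bottle [ 8.11 -2.83] 0.24 690
side [(195, 185), (201, 185), (207, 185), (213, 185), (219, 185), (225, 185), (231, 185), (237, 185), (243, 185), (249, 185), (255, 185), (261, 185), (267, 185), (273, 185), (281, 185), (287, 185), (293, 185), (299, 185), (200, 186), (206, 186), (212, 186), (218, 186), (224, 186), (230, 186), (236, 186), (242, 186), (248, 186), (254, 186), (260, 186), (266, 186), (272, 186), (279, 186), (285, 186), (291, 186), (297, 186), (198, 187), (204, 187), (210, 187), (216, 187), (222, 187), (228, 187), (234, 187)
[... 13281 characters left out ...]
56), (263, 256), (269, 256), (275, 256), (281, 256), (287, 256), (293, 256), (299, 256), (200, 257), (206, 257), (212, 257), (218, 257), (224, 257), (230, 257), (236, 257), (242, 257), (248, 257), (254, 257), (261, 257), (267, 257), (273, 257), (279, 257), (285, 257), (291, 257), (297, 257), (198, 258), (207, 258), (213, 258), (219, 258), (225, 258), (231, 258), (237, 258), (243, 258), (250, 258), (257, 258), (263, 258), (269, 258), (275, 258), (281, 258), (287, 258), (293, 258), (299, 258), (200, 259), (206, 259), (212, 259), (218, 259), (224, 259), (230, 259), (236, 259), (242, 259), (248, 259), (256, 259), (262, 259), (268, 259), (274, 259), (280, 259), (286, 259), (292, 259), (298, 259)]
```

The top view shows everything upright and back in its place: canister and carton within 0.1 px, bottle within 0.6 px (about 1.4 mm). Dish, beaker and wrench haven't moved.

```bash
python3 -c "
from station import bot
print(bot.close_job())"
```

```text
the job is handed in; nothing more can be done
None
```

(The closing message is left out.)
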